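Lay out the clerk's desk for stamping forms

TASK

Lay out the desk for a spell of stamping forms: stand the flask in the middle of the cork coaster, set the wide tin in the middle of the pile of slips as a paperweight with the narrow tin centred on top of it, and stand the hand stamp upright in the middle of the ink pad. Lay the stapler on its base in the middle of the dark mat, midway between the flask and the tins and square across the mat (parallel to its short sides, nose either way). Keep the flask upright all along, and leave the mug where it is.

Things in the scene. Friction and masses are not known exactly. Their poses are not given: they have to be found in the camera images.
- flask: Stainless steel drinking flask, loose, upright: round, 54 mm diameter up to 128 mm high, dark steel cap 47 mm diameter on top, 150 mm high in all, about 0.3 kg. By far the tallest thing there. Origin: centre of its underside, z up along its axis. Grip the 54 mm body, e.g. 112 mm above its underside.
- wide_tin: The larger of two round grey tins with black lids, loose: 58 mm diameter, 32 mm high, flat top and bottom, about 0.12 kg. Origin: centre of its underside, z up.
- narrow_tin: The smaller of two round grey tins with black lids, loose: 40 mm diameter, 28 mm high, flat top and bottom, about 0.06 kg. Origin: centre of its underside, z up.
- stamp: Round hand stamp with a turned wooden handle, loose, standing upright: rubber foot 40 mm diameter, wooden base 42 mm diameter up to 22 mm, a thin neck, and a round knob 26 mm diameter between 50 and 68 mm above the underside (the place to grip, e.g. at 58 mm), 75 mm high in all, about 0.07 kg. Origin: centre of its underside, z up along its axis.
- stapler: Desk stapler with a light grey top arm on a black base, loose, lying on its base: 120 mm long (its x axis, the nose to +x), 28 mm wide (its y axis), about 43 mm high, sides straight, about 0.18 kg. Origin: centre of its underside. Grip it across its width at its middle, e.g. 30 mm above its underside.
- inkpad: Open ink pad, fixed to the desk (place and yaw vary): flat steel tin 96 mm (its x) by 68 mm (its y) with a dark blue felt inset of 84 x 56 mm. Origin: centre of its underside on the desk; the felt's flat top is 14.5 mm above the origin.
- mat: Long thin dark rubber mat, fixed to the desk (place and yaw vary): 140 mm (its x, the short side) by 420 mm (its y, the long side), 3 mm thick. The coaster lies towards one end of it and the pile of slips towards the other, their centres each 150 mm from the mat's middle; which is at which end varies. Origin: centre of its underside; its top is 3 mm above.
- coaster: Square cork coaster, 90 x 90 mm, 5 mm thick, fixed on one end of the mat. Origin: centre of its underside; its top is 5 mm above the origin.
- slips: Square pile of white paper slips, 80 x 80 mm, 10 mm thick, fixed on the other end of the mat. Origin: centre of its underside; its top is 10 mm above the origin.
- mug: White open mug with a side handle, loose, 72 mm diameter, 90 mm high, standing among the other things; the handle sticks out about 35 mm on its y side. Not to be moved. Origin: centre of its underside.
Mind the look-alikes: they are no part of the job. Of the things like the inkpad, leave any that is red; of the rest the smaller one is meant.

How it is judged:
By the outcome, as a careful person would: the job done as asked, in the order asked, and still so for the second after the job is handed in, with the robot touching nothing.
It also fails if it takes over 118 s, if anything falls off the work surface, if the arm or the gripper's body presses on something with over 40 N, if the wrist force passes 120 N, or if a joint passes its speed limit or range.

ROBOT

A 7-joint arm with a two-finger parallel gripper is mounted at the origin on the work surface. World frame = base frame: x ahead of the robot, y to its left, z up, the work surface at z = 0. Lengths are in m, angles in rad, forces in N, time in s.
With the tool pointing down it reaches from about 0.4 to 0.875 m from the base axis. Payload 19.3 kg.
Tool frame: the origin (TCP) lies at the very end of the fingers, on their centre line; the grasp point (between the pads) lies bot.tcp_to_grasp behind it (bot.tcp_to_grasp is the distance from the TCP to the grasp point, in m); z points along the fingers, y is the direction in which the jaws open and shut (so a half turn about z gives the same grasp; the last joint's range is limited). The gripper opens to 85 mm and grips with 20 to 120 N. Pads are 22 mm wide; open, the fingers measure 114 mm over their backs; the gripper's body (76 mm by 85 mm) begins 54 mm behind the grasp point. The pads swing forward as they close: fully open they stand 13 mm farther back than shut.
Start: joints at [-1.317, 0.521, -0.036, 1.599, 0.021, 1.021, -0.113], TCP at [0.199, 0.593, 0.199] pointing down, gripper open.
Joint ranges: [-2.91, 2.91], [-0.3, 2.13], [-1.5, 1.42], [0.17, 2.43], [-1.26, 4.41], [0.16, 1.93], [-2.52, 2.52]. Speed limits (rad/s): [1.89, 1.89, 2.39, 2.39, 3.01, 3.01, 3.01].

INTERFACE

Orientations are given as [roll, pitch, yaw] about the fixed x, y, z axes, in that order (R = Rz(yaw) Ry(pitch) Rx(roll)).
In Python, from workcell import bot gives the robot as it stands.
- The arm moves only by the tool servo_tool, never from a script. Its argument "targets" is a list of rows, each a list of 2 entries, a list of its own where there are three numbers: the shift along the tool's x, y, z in units of 0.05 m (1.0 is 0.05 m), then the turn about the tool's z in units of 5 degrees (1.0 is 5 degrees). A call has 1 to 12 rows; each row shifts and turns the commanded pose from where the row before left it, along the tool's axes as they then stand; what a row does not reach is not made up. A row lasts 1/8 s, in which the tool goes at most 62.5 mm and 10.7 degrees, less where a joint would pass 70% of its speed; a pose out of reach is approached as far as the arm can. A call with a number of a shift or a turn outside -1 to 1 is refused whole. A call with a gripper value outside its range is refused whole. "gripper" is the opening, from -1 (shut) to 1 (fully open), so that 0 is half open, set as the call begins (left out, the last holds). The fingers move at their own pace and stop on an object; "newtons" is the grip in N (left out, the last holds). Time passes only in rows, so rows that do not move let the fingers close. It gives the time, the measured TCP pose, the force and the opening at its end, in the units of the state.
- bot.observe(): the state, without advancing time (a new reading comes with each control period).
- bot.grab_frame(name): name is "scene" or "top"; returns the picture (480x640x3 uint8, blue, green, red); there is no depth.
- bot.get_calibration(name): a dict with "fx", "fy", "cx", "cy" (pixels), "pose" (4x4, takes a point from camera to world coordinates). Camera axes: x right, y up, looking along -z (the intrinsics and any distortion apply to the point x, -y, -z); pixel columns grow to the right and rows downward; lengths in m; the calibration is good to about 2 mm. A picture is of the moment at which its call begins. get_calibration takes no time and is no camera call.
- bot.job_done(): hands the job in, once; it reports no verdict.
The state is a dict: "clock": time; "qpos": joint angles; "qd": joint speeds; "joint_efforts": joint torques, N m; "position": TCP position; "tool_rot": TCP orientation; "force": force on the tool from outside, world axes, zero at the start; "moment": the same for the moment, N m; "grip_width": finger opening in m.
Only numpy, scipy, OpenCV 4.12 (cv2) and the standard library are available. Lean on these libraries where they do the work, as an engineer would, in place of code of your own. Each camera call takes 0.05 s, during which the arm holds its last target.

## Working session

There is one attempt and no reset: what is moved stays moved. The work goes in short steps, Python scripts to look and compute and a tool call to move; the robot and the scene stay as the last step left them, time stands still between calls to the robot, and variables do not carry over. Pictures are saved under pics/ and viewed, and the job is handed in when it is done.

Besides the shell and the picture viewer there is one more tool, called after "Request:" as name([rows], argument=value, ...), one row to a line, values as JSON. servo_tool: Moves the arm, as the interface text tells. Its arguments: {"type":"object","properties":{"targets":{"type":"array","items":{"type":"array"}},"gripper":{"type":"number"},"newtons":{"type":"number"}},"required":["targets"]}

```bash
ls; mkdir -p pics; python3 - <<'E'
from workcell import bot
import cv2, numpy as np
np.set_printoptions(precision=4,suppress=True)
for n in ("scene","top"):
    im=bot.grab_frame(n); cv2.imwrite(f"pics/{n}0.png",im)
    c=bot.get_calibration(n); print(n,{k:(v if k!='pose' else np.array(v)) for k,v in c.items()})
print(bot.observe(), bot.tcp_to_grasp)
E
```

```text
pics
scene {'fx': 575.6521049528611, 'fy': 575.6521049528611, 'cx': 327.7476592059246, 'cy': 232.38714794190557, 'pose': array([[-0.2513, -0.828 ,  0.5012,  1.1772],
       [ 0.9679, -0.2162,  0.1282,  0.0833],
       [ 0.0022,  0.5173,  0.8558,  1.1643],
       [ 0.    ,  0.    ,  0.    ,  1.    ]])}
top {'fx': 437.5118602554336, 'fy': 437.5118602554336, 'cx': 326.3864112850589, 'cy': 241.0093354513909, 'pose': array([[-0.0047,  0.9943, -0.1065,  0.4184],
       [-1.    , -0.0055, -0.0066, -0.1182],
       [-0.0071,  0.1065,  0.9943,  1.007 ],
       [ 0.    ,  0.    ,  0.    ,  1.    ]])}
{'clock': 0.1, 'qpos': array([-1.3172,  0.522 , -0.0363,  1.6   ,  0.0212,  1.0211, -0.1128]), 'qd': array([ 0.0028, -0.0004, -0.0004, -0.0019, -0.0001,  0.0009, -0.0013]), 'joint_efforts': array([  0.0051, -92.8489,   1.9844, -37.0531,   0.0182,   0.0054,
        -0.0001]), 'position': array([0.1988, 0.5922, 0.1989]), 'tool_rot': array([-3.1406,  0.0001,  2.8178]), 'force': array([ 0.7361, -0.1785, -0.3511]), 'moment': array([-0.0266, -0.0036, -0.0285]), 'grip_width': 0.0852253613714673} 0.0187
```

View pics/scene0.png

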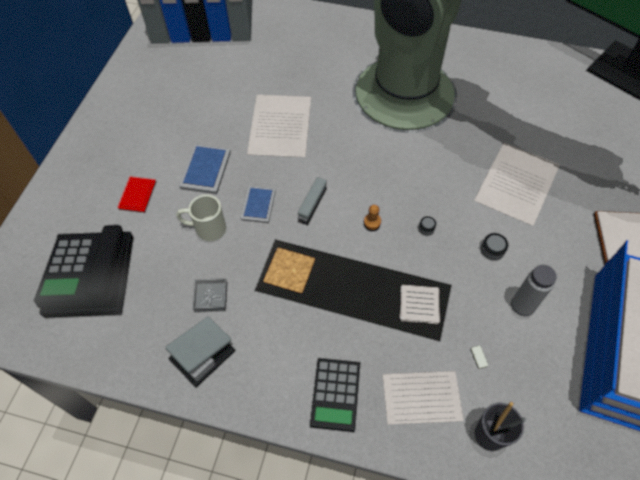

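View pics/top0.png

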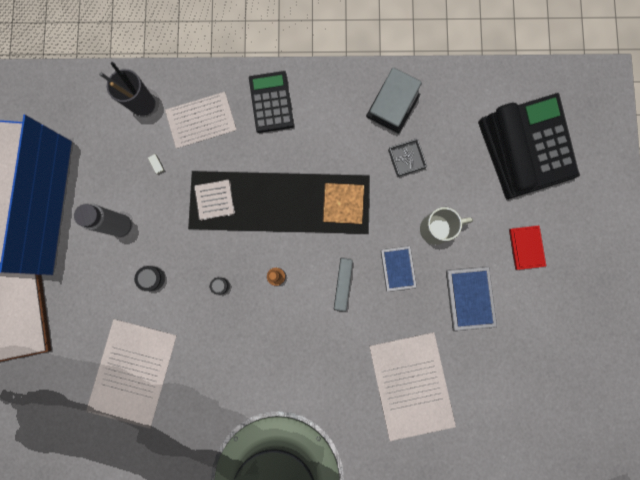

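```bash
cat > h.py <<'E'
from workcell import bot
import cv2, numpy as np
np.set_printoptions(precision=4,suppress=True)
C={n:bot.get_calibration(n) for n in("scene","top")}
def ray(n,u,v):
    c=C[n];P=np.array(c["pose"]);d=np.array([(u-c["cx"])/c["fx"],-(v-c["cy"])/c["fy"],-1.])
    return P[:3,3],P[:3,:3]@d
def pt(n,u,v,z):
    o,d=ray(n,u,v);return (o+d*(z-o[2])/d[2])[:2]
def px(n,p):
    c=C[n];P=np.array(c["pose"]);q=P[:3,:3].T@(np.array(p)-P[:3,3])
    return c["cx"]+c["fx"]*q[0]/-q[2], c["cy"]-c["fy"]*q[1]/-q[2]
def blobs(m,amin=60):
    cs,_=cv2.findContours(m.astype(np.uint8),cv2.RETR_EXTERNAL,cv2.CHAIN_APPROX_NONE)
    return [c for c in cs if cv2.contourArea(c)>amin]
def grab(n,name):
    im=bot.grab_frame(n);cv2.imwrite(f"pics/{name}.png",im);return im
def crop(im,u0,v0,u1,v1,k,name): cv2.imwrite(f"pics/{name}.png",cv2.resize(im[v0:v1,u0:u1],None,fx=k,fy=k,interpolation=cv2.INTER_CUBIC))
def move(to,z=None):
    """units to go to world TCP xy(,z) from now"""
    s=bot.observe();p=s["position"];y=s["tool_rot"][2]
    d=np.array([to[0]-p[0],to[1]-p[1]]);
    ax=np.array([np.cos(y),np.sin(y)]);ay=np.array([np.sin(y),-np.cos(y)])
    print("t",s["clock"],"p",p,"rot",s["tool_rot"],"w",s["grip_width"],"F",s["force"])
    print("units x,y:",d@ax/.05,d@ay/.05,"z:",None if z is None else (p[2]-z)/.05)
E
python3 - <<'E'
from h import *
im=cv2.imread("pics/top0.png");hsv=cv2.cvtColor(im,cv2.COLOR_BGR2HSV)
def rect(n,c,z):
    w=np.array([pt(n,*q,z) for q in c[:,0,:].astype(float)],np.float32)
    r=cv2.minAreaRect(w*1000);return np.array(r[0]),r[1],r[2]
for n in("top","scene"):
    im=cv2.imread(f"pics/{n}0.png");hsv=cv2.cvtColor(im,cv2.COLOR_BGR2HSV);H,S,V=cv2.split(hsv)
    print(n)
    for nm,m,z in [("blue",(H>100)&(H<125)&(S>90)&(V>60),.0145),("cork",(H>8)&(H<25)&(S>120)&(V>120),.008),("dark",(V<45),.003),("red",((H<5)|(H>175))&(S>200),.014)]:
        for c in blobs(m):
            (u,v),_,_=cv2.minAreaRect(c)
            print(nm,(round(u),round(v)),cv2.contourArea(c),*rect(n,c,z))
im=cv2.imread("pics/top0.png")
crop(im,370,220,560,340,4,"pads")
crop(im,130,240,370,330,3,"objs")
crop(im,60,150,380,250,2.5,"mat")
im=cv2.imread("pics/scene0.png")
crop(im,290,160,570,330,2.8,"sobjs")
E
```

```text
top
blue (472, 298) 1697.5 [ 394.2399 -437.5863] (115.7609634399414, 76.93993377685547) 4.878034591674805
blue (398, 268) 774.0 [ 461.9931 -274.0896] (80.08799743652344, 53.057640075683594) 7.306302070617676
blue (36, 194) 7562.5 [641.5905 561.7489] (383.96905517578125, 167.09432983398438) 4.296103000640869
cork (275, 275) 100.5 [448.3979   6.4618] (32.0816764831543, 38.25899124145508) 34.80719757080078
cork (343, 203) 1383.0 [ 613.8323 -151.0464] (89.25714874267578, 90.41471099853516) 86.54241180419922
dark (274, 463) 251.5 [37.0953  4.9021] (174.88731384277344, 63.85431671142578) 89.18167877197266
dark (44, 312) 119.5 [366.5229 532.6112] (173.33387756347656, 7.086986541748047) 11.198354721069336
dark (158, 279) 62.0 [440.8191 274.2865] (22.21764373779297, 48.70956802368164) 83.93052673339844
dark (279, 202) 9819.5 [618.7103  -1.6363] (414.7684326171875, 134.47824096679688) 88.17584991455078
dark (275, 128) 76.0 [795.6525   9.2474] (7.672569274902344, 86.2768783569336) 8.628129005432129
dark (397, 118) 214.0 [ 820.7665 -281.8275] (67.9583969116211, 132.69956970214844) 20.39661407470
[... 2025 characters left out ...]
93, 249) 76.0 [443.4418 291.565 ] (52.986507415771484, 32.30650329589844) 82.40255737304688
dark (89, 250) 1825.5 [ 678.7732 -606.3538] (129.9541473388672, 181.40342712402344) 12.499053001403809
dark (405, 89) 156.0 [-9.3093 -1.5255] (82.66214752197266, 176.60430908203125) 1.8094969987869263
dark (603, 48) 2061.5 [-332.8759  556.6955] (415.41400146484375, 187.80453491210938) 14.125088691711426
dark (406, 18) 1541.0 [-304.0917  -47.8623] (165.32237243652344, 162.2054901123047) 14.72313404083252
dark (196, 20) 717.0 [-133.5062 -667.4083] (201.69505310058594, 61.16535186767578) 29.159814834594727
red (137, 194) 766.5 [ 514.5139 -566.1613] (92.85327911376953, 64.34233093261719) 6.132873058319092
```

View pics/pads.png

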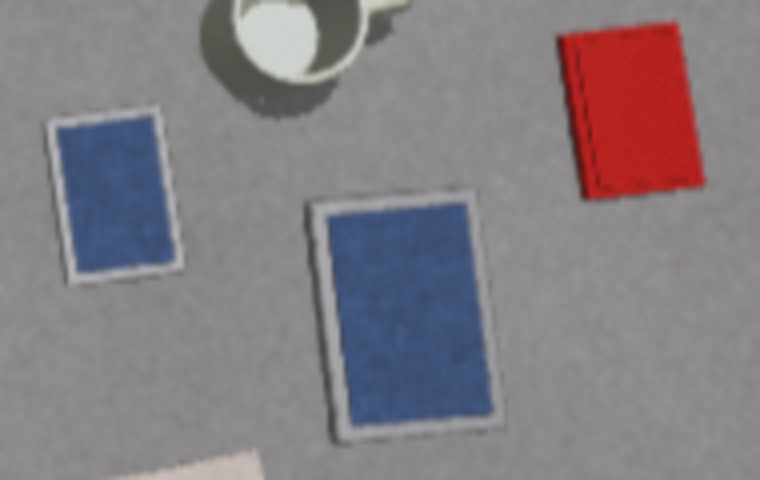

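View pics/objs.png

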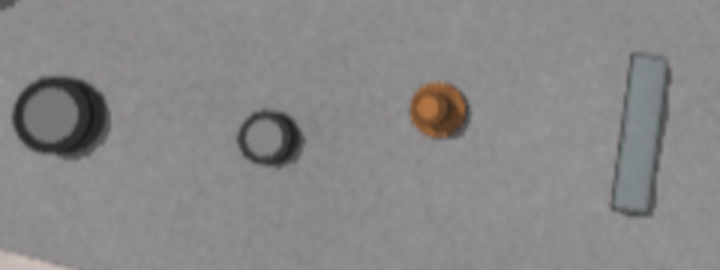

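View pics/sobjs.png

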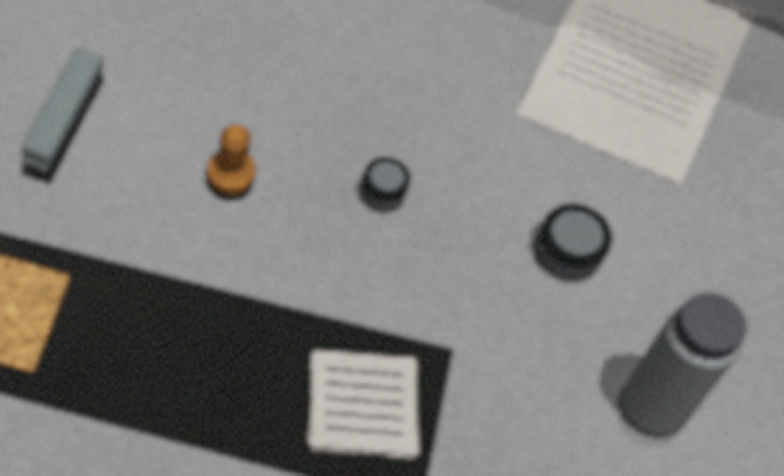

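View pics/mat.png

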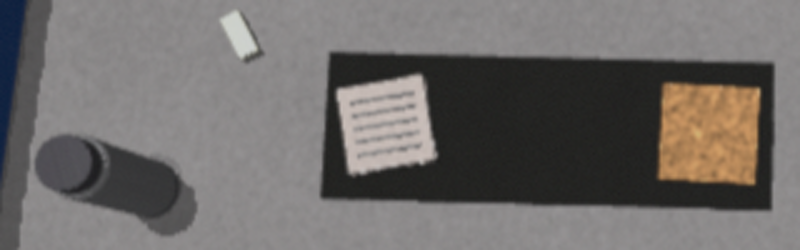

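```bash
cat >> h.py <<'E'
def holes(im,box,thr,amin=30):
    u0,v0,u1,v1=box;g=cv2.cvtColor(im,cv2.COLOR_BGR2GRAY)[v0:v1,u0:u1];g=cv2.resize(g,None,fx=4,fy=4,interpolation=cv2.INTER_CUBIC)
    cs,hi=cv2.findContours((g<thr).astype(np.uint8),cv2.RETR_CCOMP,cv2.CHAIN_APPROX_NONE)
    out=[]
    for c,h in zip(cs,hi[0]):
        if h[3]>=0 and cv2.contourArea(c)>amin*16:
            (a,b),ax,an=cv2.fitEllipse(c);out.append(((a+.5)/4-.5+u0,(b+.5)/4-.5+v0,ax[0]/4,ax[1]/4))
    return out
def mask4(im,box,f):
    u0,v0,u1,v1=box;h=cv2.cvtColor(cv2.resize(im[v0:v1,u0:u1],None,fx=4,fy=4,interpolation=cv2.INTER_CUBIC),cv2.COLOR_BGR2HSV)
    m=f(*[x.astype(int) for x in cv2.split(h)]).astype(np.uint8)
    cs,_=cv2.findContours(m,cv2.RETR_EXTERNAL,cv2.CHAIN_APPROX_NONE);c=max(cs,key=cv2.contourArea)
    return (c[:,0,:]+.5)/4-.5+np.array([u0,v0])
E
python3 - <<'E'
from h import *
T=cv2.imread("pics/top0.png");S=cv2.imread("pics/scene0.png")
for nm,bt,bs,z in [("wide",(130,260,172,298),(470,225,520,265),.032),("narrow",(205,272,235,300),(410,210,445,240),.028)]:
    for n,im,b in(("top",T,bt),("scene",S,bs)):
        for thr in(60,75,90):
            for e in holes(im,b,thr): print(nm,n,thr,np.round(e,1),pt(n,e[0],e[1],z))
# samples
for n,im,ps in(("top",T,[(343,285),(350,300),(380,300),(271,276),(278,280),(88,217),(110,222),(200,200)]),("scene",S,[(312,200),(374,212),(371,225),(542,275),(528,300)])):
    h=cv2.cvtColor(im,cv2.COLOR_BGR2HSV)
    print(n,[(p,h[p[1],p[0]].tolist()) for p in ps])
crop(T,60,190,145,250,9,"flaskT");crop(S,500,255,565,325,8,"flaskS")
E
```

```text
wide top 60 [146.5 278.   19.4  20.3] [0.4423 0.2895]
wide top 75 [146.5 278.   18.6  19.4] [0.4423 0.2895]
wide top 90 [146.5 278.   17.9  18.7] [0.4423 0.2894]
wide scene 60 [495.8 242.7  16.6  20.2] [0.444  0.2905]
wide scene 75 [495.8 242.7  15.7  19.4] [0.4441 0.2905]
wide scene 90 [495.8 242.7  14.9  18.5] [0.444  0.2905]
narrow top 75 [217.6 285.5  13.5  14.1] [0.4249 0.1314]
narrow top 90 [217.6 285.5  12.7  13.3] [0.4249 0.1314]
narrow scene 90 [427.9 222.4  10.   11.9] [0.4265 0.1321]
top [((343, 285), [94, 15, 136]), ((350, 300), [165, 4, 142]), ((380, 300), [0, 6, 139]), ((271, 276), [13, 154, 171]), ((278, 280), [14, 147, 80]), ((88, 217), [128, 12, 84]), ((110, 222), [105, 9, 57]), ((200, 200), [11, 22, 196])]
scene [((312, 200), [96, 18, 139]), ((374, 212), [16, 180, 143]), ((371, 225), [16, 166, 166]), ((542, 275), [114, 14, 91]), ((528, 300), [110, 10, 75])]
```

View pics/flaskT.png

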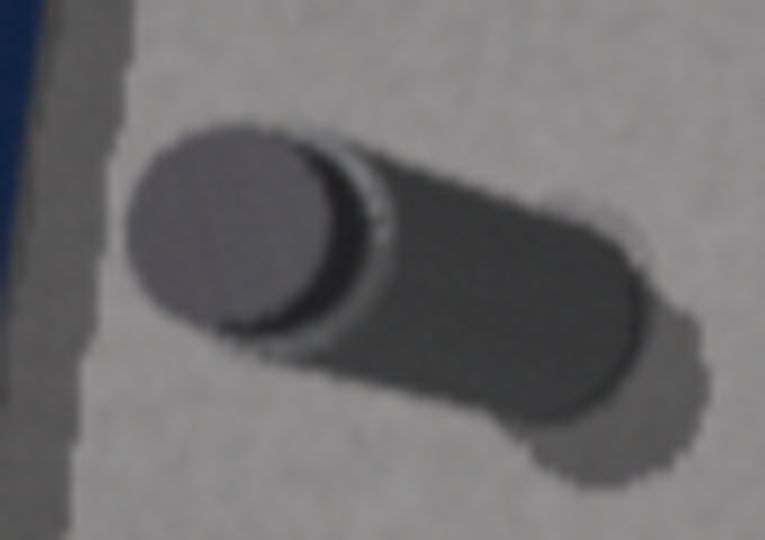

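View pics/flaskS.png

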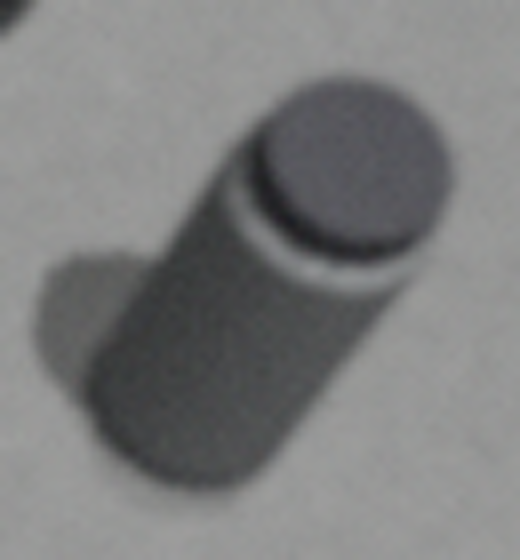

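```bash
python3 - <<'E'
from h import *
T=cv2.imread("pics/top0.png");S=cv2.imread("pics/scene0.png")
print("flask cap",pt("top",84.9,214.8,.150),pt("scene",544.4,275.1,.150))
a=cv2.resize(T[260:292,258:294],None,fx=11,fy=11,interpolation=cv2.INTER_CUBIC)
b=cv2.resize(S[200:235,355:391],None,fx=11,fy=11,interpolation=cv2.INTER_CUBIC)
a=cv2.copyMakeBorder(a,0,b.shape[0]-a.shape[0],0,0,cv2.BORDER_CONSTANT)
cv2.imwrite("pics/stamp.png",np.hstack([a,b]))
a=cv2.resize(T[250:320,325:365],None,fx=7,fy=7,interpolation=cv2.INTER_CUBIC)
b=cv2.resize(S[170:228,290:335],None,fx=8,fy=8,interpolation=cv2.INTER_CUBIC)
h=max(a.shape[0],b.shape[0]);a=cv2.copyMakeBorder(a,0,h-a.shape[0],0,0,cv2.BORDER_CONSTANT);b=cv2.copyMakeBorder(b,0,h-b.shape[0],0,0,cv2.BORDER_CONSTANT)
cv2.imwrite("pics/stap.png",np.hstack([a,b]))
for n,im,b in(("top",T,(325,250,362,318)),("scene",S,(292,170,333,228))):
    c=mask4(im,b,lambda H,s,V:(s>=11)&(H>80)&(H<110)&(V>90))
    w=np.array([pt(n,*q,.043) for q in c],np.float32)*1000
    print(n,cv2.minAreaRect(w))
E
```

```text
flask cap [0.5654 0.368 ] [0.5706 0.3695]
top ((426.5835266113281, -147.75369262695312), (27.267900466918945, 113.85098266601562), 81.81190490722656)
scene ((433.2026062011719, -145.62362670898438), (28.851806640625, 114.63536834716797), 80.37507629394531)
```

View pics/stamp.png

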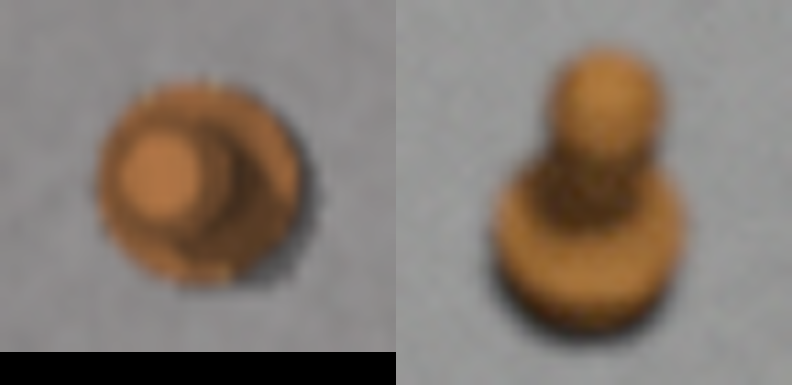

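View pics/stap.png

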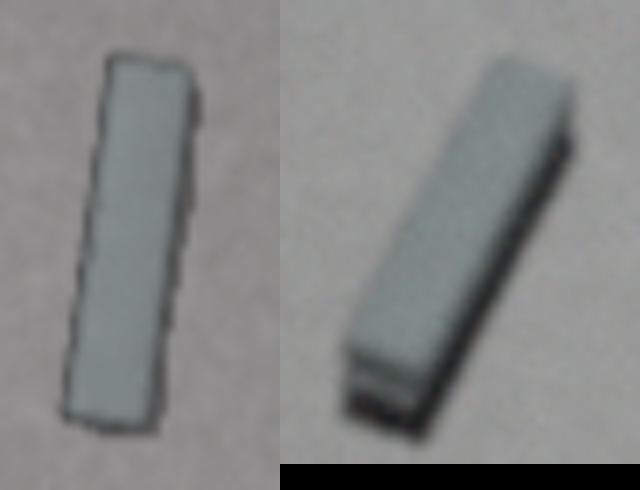

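```bash
python3 - <<'E'
from h import *
print("binder bottom",pt("top",72,140,0),pt("top",50,273,0), pt("scene",582,412,0))
print("stamp base top",pt("top",275.6,276.1,.022),"knob scene",pt("scene",373.7,208.9,.060), "knob top-end top view", pt("top",258+161/11-.45,260+175/11-.45,.074))
print("mug",pt("top",445,224,.09))
move((.568,.3688),.22)
E
```

```text
binder bottom [0.7718 0.4937] [0.4556 0.5265] [0.7719 0.5034]
stamp base top [0.4453 0.0028] knob scene [0.4428 0.0042] knob top-end top view [0.4453 0.0037]
mug [ 0.5514 -0.3629]
t 0.1 p [0.1988 0.5922 0.1989] rot [-3.1406  0.0001  2.8178] w 0.0852253613714673 F [ 0.7361 -0.1785 -0.3511]
units x,y: -8.422137684598736 -1.886138065243587 z: -0.4224445975053831
```

Request:
servo_tool([
  [[-0.8, -0.19, -0.1], 0],
  [[-0.85, -0.19, -0.1], 0],
  [[-0.85, -0.19, -0.1], 0],
  [[-0.85, -0.19, -0.1], 0],
  [[-0.85, -0.19, 0], 0],
  [[-0.85, -0.19, 0], 0],
  [[-0.85, -0.19, 0], 0],
  [[-0.85, -0.19, 0], 0],
  [[-0.85, -0.19, 0], 0],
  [[-0.8, -0.18, 0], 0],
  [[0, 0, 0], 0],
  [[0, 0, 0], 0],
], gripper=1)

```text
clock: 1.6
position: [0.5663, 0.3696, 0.219]
tool_rot: [-3.141, -0.001, 2.818]
force: [-0.4, 0.6, 0.6]
grip_width: 0.0854
```

```bash
python3 - <<'E'
from h import *
move((.568,.3688),.093)
print(bot.observe()["qpos"])
a=grab("scene","s1");grab("top","t1")
E
```

```text
t 1.6 p [0.5663 0.3696 0.219 ] rot [-3.1412 -0.0009  2.8181] w 0.08540086431332437 F [-0.378   0.5843  0.5692]
units x,y: -0.03733361777890924 -0.005207209040957864 z: 2.5195562663456896
[-0.6878  0.5902  0.036   1.4295 -0.0228  1.1231  0.5993]
```

View pics/s1.png

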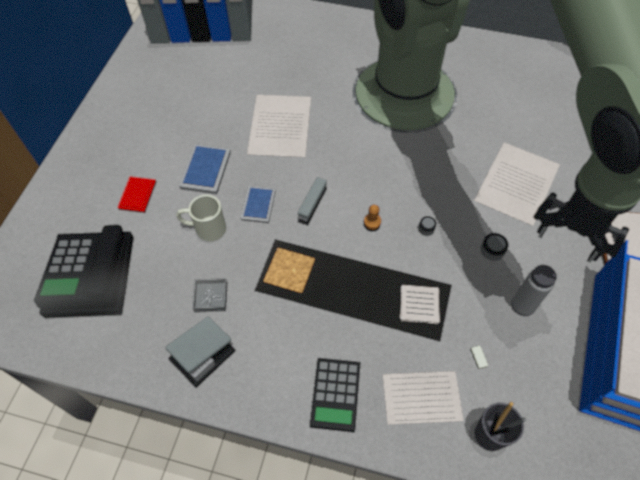

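```bash
python3 - <<'E'
from h import *
s=bot.observe();p=s["position"]
print(px("scene",p),px("top",p), px("scene",(.568,.3688,.15)),s["clock"])
T=cv2.imread("pics/t1.png");S=cv2.imread("pics/s1.png")
crop(S,480,150,640,330,3,"s1c");crop(T,0,130,200,290,3.5,"t1c")
E
```

```text
(np.float64(556.9624525297918), np.float64(256.2652948093402)) (np.float64(62.67121553865462), np.float64(208.20886018904463)) (np.float64(544.1342542385308), np.float64(273.8950069384453)) 1.7
```

View pics/s1c.png

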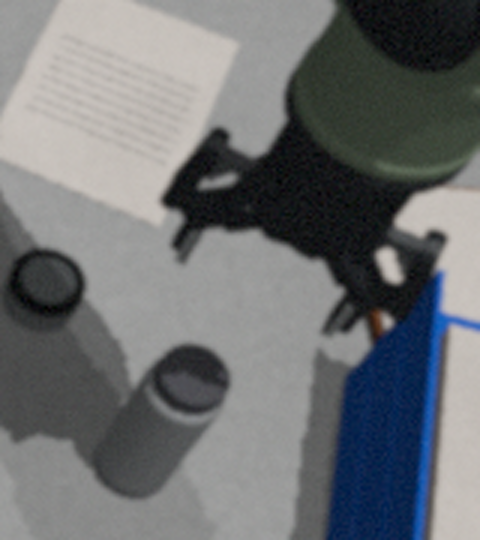

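View pics/t1c.png

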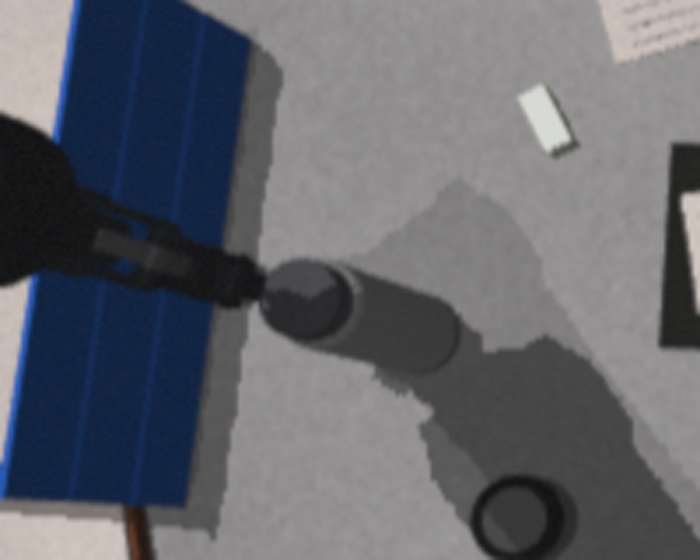

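```bash
python3 - <<'E'
from h import *
T=grab("top","t2");S=grab("scene","s2")
T1=cv2.imread("pics/t1.png");S1=cv2.imread("pics/s1.png")
print((cv2.absdiff(T,T1).max(2)>40).sum(),(cv2.absdiff(S,S1).max(2)>40).sum(),bot.observe()["position"],bot.observe()["clock"])
b=cv2.convertScaleAbs(T[170:250,0:120],alpha=2.5,beta=20);cv2.imwrite("pics/t2c.png",cv2.resize(b,None,fx=6,fy=6,interpolation=cv2.INTER_CUBIC))
E
```

```text
0 6 [0.5662 0.3701 0.2195] 1.8
```

View pics/t2c.png

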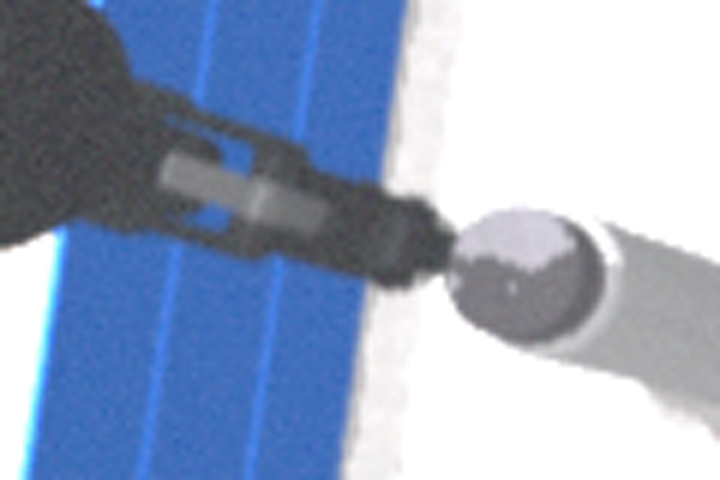

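```bash
python3 - <<'E'
from h import *
p=bot.observe()["position"];a=np.array([.318,.948,0])
for n in("top","scene"):
  for k in(-.057,-.0425,.0425,.057):
    print(n,k,np.round(px(n,p+a*k+np.array([0,0,.013]))))
E
```

```text
top -0.057 [ 88. 217.]
top -0.0425 [ 80. 214.]
top 0.0425 [ 37. 200.]
top 0.057 [ 29. 197.]
scene -0.057 [531. 238.]
scene -0.0425 [538. 242.]
scene 0.0425 [581. 264.]
scene 0.057 [589. 268.]
```

Request:
servo_tool([
  [[-0.04, 0.02, 0.6], 0],
  [[0, 0, 0.8], 0],
  [[0, 0, 0.7], 0],
  [[0, 0, 0.4], 0],
  [[0, 0, 0.12], 0],
  [[0, 0, 0], 0],
  [[0, 0, 0], 0],
])

```text
clock: 2.68
position: [0.5697, 0.37, 0.0897]
tool_rot: [3.14, 0.001, 2.818]
force: [0.3, -0.0, 0.3]
grip_width: 0.0858
```

```bash
python3 - <<'E'
from h import *
S=grab("scene","s3")
move((.568,.3688),.088)
cv2.imwrite("pics/s3c.png",cv2.resize(cv2.convertScaleAbs(S[190:330,490:630],alpha=1.8,beta=20),None,fx=4,fy=4,interpolation=cv2.INTER_CUBIC))
E
```

```text
t 2.725 p [0.5697 0.3699 0.0896] rot [3.1403 0.0009 2.8177] w 0.08556898467498518 F [-0.8344  0.2882 -0.2453]
units x,y: 0.025107992930564347 -0.03216781786803233 z: 0.03137115370173332
```

View pics/s3c.png

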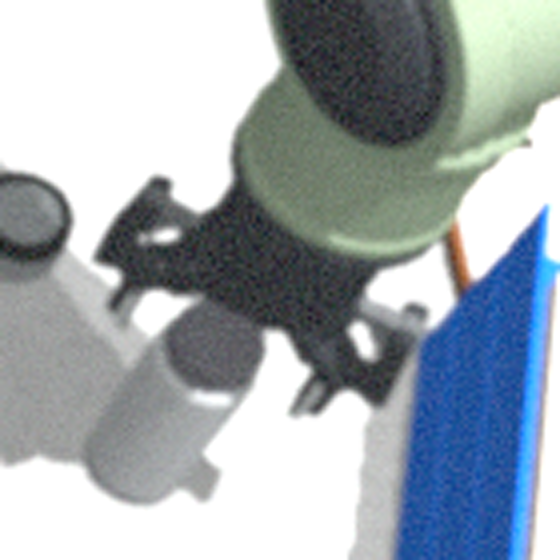

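Request:
servo_tool([
  [[0.02, -0.03, 0.18], 0],
  [[0, 0, 0], 0],
  [[0, 0, 0], 0],
  [[0, 0, 0], 0],
  [[0, 0, 0], 0],
  [[0, 0, 0], 0],
  [[0, 0, 0], 0],
], gripper=-0.2, newtons=50)

```text
clock: 3.6
position: [0.5677, 0.3685, 0.0793]
tool_rot: [-3.141, -0.0, 2.818]
force: [0.5, 0.2, -3.7]
grip_width: 0.0516
```

```bash
python3 - <<'E'
from h import *
S=grab("scene","s4")
move((.568,.3688),.088)
cv2.imwrite("pics/s4c.png",cv2.resize(cv2.convertScaleAbs(S[190:330,490:630],alpha=1.8,beta=20),None,fx=4,fy=4,interpolation=cv2.INTER_CUBIC))
E
```

```text
t 3.65 p [0.5677 0.3685 0.0793] rot [-3.1414 -0.0001  2.8178] w 0.051614301516262825 F [-1.3643 -0.1637 -4.4018]
units x,y: -0.003340911291611347 0.00838728092521271 z: -0.17361927861979154
```

View pics/s4c.png

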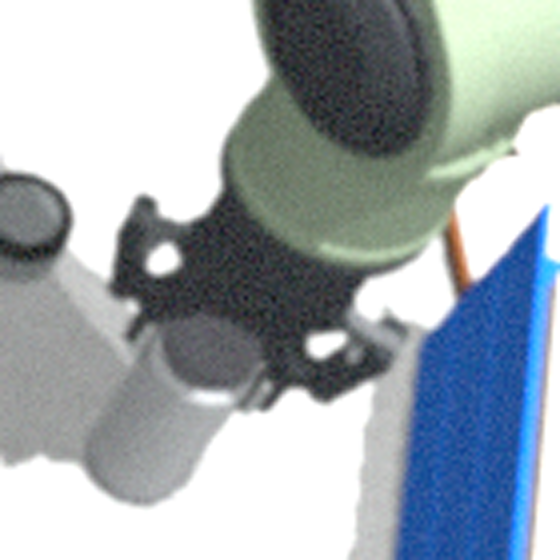

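```bash
python3 - <<'E'
from h import *
for z in(.08,.09,.1,.11,.12): print(z,np.round(px("scene",(.5763,.3941,z)),1))
E
```

```text
0.08 [545.4 295.6]
0.09 [546.9 293.5]
0.1 [548.6 291.4]
0.11 [550.2 289.3]
0.12 [551.8 287.1]
```

Request:
servo_tool([
  [[0, 0, 0], 0],
  [[0, 0, 0], 0],
  [[0, 0, 0], 0],
], gripper=-1, newtons=50)

```text
clock: 4.03
position: [0.5677, 0.3685, 0.0794]
tool_rot: [-3.142, -0.0, 2.818]
force: [0.3, -0.7, -3.4]
grip_width: 0.0516
```

Request:
servo_tool([
  [[0, 0, -0.2], 0],
  [[0, 0, -0.4], 0],
  [[0, 0, -0.5], 0],
  [[-0.1, -0.3, -0.3], 0],
  [[-0.2, -0.5, -0.1], 0],
  [[-0.3, -0.7, 0], 0],
  [[-0.3, -0.7, 0], 0],
  [[-0.3, -0.7, 0], 0],
  [[-0.3, -0.7, 0], 0],
  [[-0.3, -0.7, 0], 0],
  [[-0.3, -0.7, 0], 0],
  [[-0.3, -0.7, 0], 0],
])

```text
clock: 5.52
position: [0.5899, 0.0565, 0.1542]
tool_rot: [-3.141, -0.0, 2.816]
force: [-0.2, -0.2, -2.7]
grip_width: 0.0515
```

```bash
python3 - <<'E'
from h import *
move((.6152,-.1506),.0875)
E
```

```text
t 5.525 p [0.5899 0.0565 0.1542] rot [-3.1407 -0.0004  2.8161] w 0.051460930439181526 F [-0.1911 -0.2279 -2.7332]
units x,y: -1.804129945298949 -3.7635977853765343 z: 1.3340078061111316
```

Request:
servo_tool([
  [[-0.3, -0.65, 0], 0],
  [[-0.3, -0.65, 0], 0],
  [[-0.3, -0.65, 0], 0],
  [[-0.3, -0.65, 0], 0],
  [[-0.3, -0.6, 0], 0],
  [[-0.2, -0.4, 0.1], 0],
  [[-0.1, -0.19, 0.3], 0],
  [[0, 0, 0.3], 0],
  [[0, 0, 0.2], 0],
  [[0, 0, 0], 0],
  [[0, 0, 0], 0],
])

```text
clock: 6.9
position: [0.6161, -0.1477, 0.1097]
tool_rot: [3.141, 0.0, 2.818]
force: [-0.1, -1.3, -2.7]
grip_width: 0.0516
```

```bash
python3 - <<'E'
from h import *
S=grab("scene","s5");T=grab("top","t5")
move((.6152,-.1506),.0875)
crop(S,210,180,400,320,4,"s5c");crop(T,280,140,420,240,5,"t5c")
E
```

```text
t 7.0 p [ 0.6162 -0.148   0.1099] rot [3.1415 0.0008 2.8181] w 0.051798430494001284 F [-0.331   0.4478 -4.2876]
units x,y: 0.002164270654063025 -0.05607323873906709 z: 0.44884673094817307
```

View pics/s5c.png

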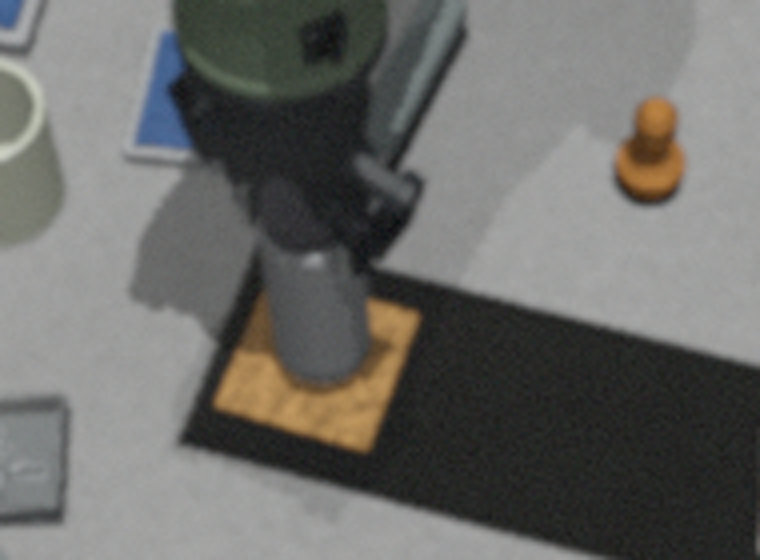

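View pics/t5c.png

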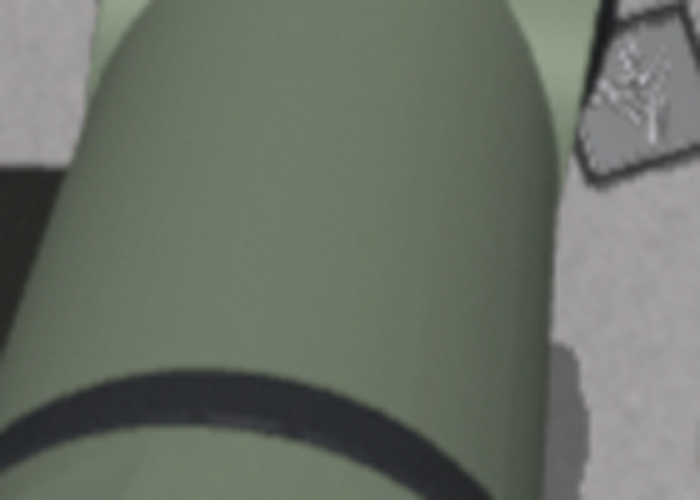

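```bash
cat >> h.py <<'E'
def circ(n,x,y,z,r):
    t=np.linspace(0,2*np.pi,180)
    q=np.array([px(n,(x+r*np.cos(a),y+r*np.sin(a),z)) for a in t]);return q
E
python3 - <<'E'
from h import *
q=circ("scene",.6162,-.148,.0306,.027)
print("pred: lowest",q[q[:,1].argmax()],"cols",q[:,0].min(),q[:,0].max())
S=cv2.imread("pics/s5.png");k=q.copy()
a=S.copy()
b=cv2.resize(a[180:320,210:400],None,fx=4,fy=4,interpolation=cv2.INTER_CUBIC)
cv2.polylines(b,[np.round((q-[210,180]+.5)*4).astype(int)],True,(0,255,255),1)
cv2.imwrite("pics/s5o.png",b[200:480,100:500].repeat(2,0).repeat(2,1)[:600,:800])
E
```

```text
pred: lowest [288.897  275.5568] cols 277.27510210644994 301.5585676982956
```

View pics/s5o.png

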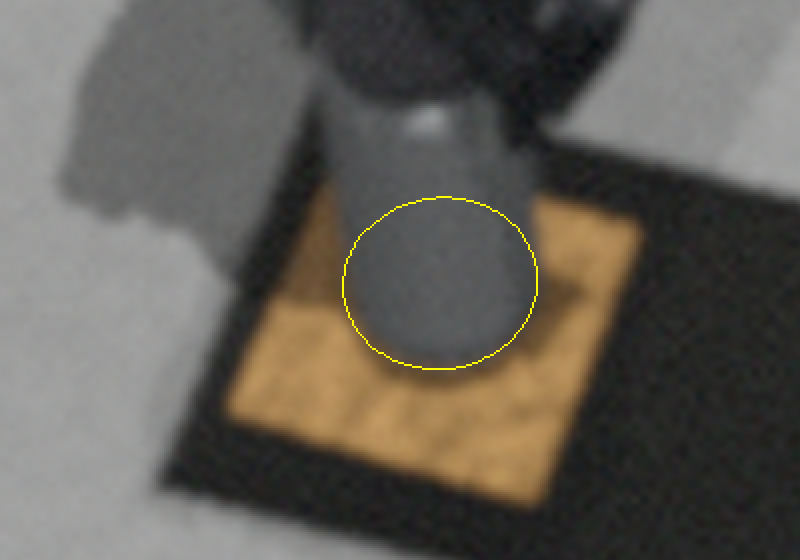

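Request:
servo_tool([
  [[0, -0.05, 0.2], 0],
  [[0, 0, 0.15], 0],
  [[0, 0, 0.07], 0],
  [[0, 0, 0.03], 0],
  [[0, 0, 0], 0],
  [[0, 0, 0], 0],
])

```text
clock: 7.75
position: [0.6152, -0.1506, 0.0872]
tool_rot: [-3.142, 0.0, 2.818]
force: [-0.6, -0.8, 1.5]
grip_width: 0.0521
```

```bash
python3 - <<'E'
from h import *
move((.616,-.1505),.0873)
E
```

```text
t 7.75 p [ 0.6152 -0.1506  0.0872] rot [-3.1416  0.0005  2.8177] w 0.05213515333125061 F [-0.5569 -0.7505  1.5313]
units x,y: -0.013829392516307113 0.007180930401371859 z: -0.0025320255261693236
```

Request:
servo_tool([
  [[0, 0, 0], 0],
  [[0, 0, 0], 0],
  [[0, 0, 0], 0],
  [[0, 0, 0], 0],
  [[0, 0, 0], 0],
  [[0, 0, -0.3], 0],
  [[0, 0, -0.6], 0],
  [[0, 0, -0.8], 0],
  [[0, 0, -0.5], 0],
  [[0, 0, 0], 0],
], gripper=1)

```text
clock: 9.0
position: [0.6161, -0.1508, 0.1999]
tool_rot: [3.141, 0.004, 2.818]
force: [0.5, 0.5, -0.1]
grip_width: 0.0853
```

```bash
python3 - <<'E'
from h import *
S=grab("scene","s6")
move((.4432,.290),.2)
crop(S,210,180,400,320,4,"s6c")
E
```

```text
t 9.05 p [ 0.6154 -0.1506  0.1983] rot [3.1412 0.0019 2.8177] w 0.08539654335152452 F [-0.7789  0.333  -0.1299]
units x,y: 6.070259992223366 7.25777300643679 z: -0.03429798034514375
```

View pics/s6c.png

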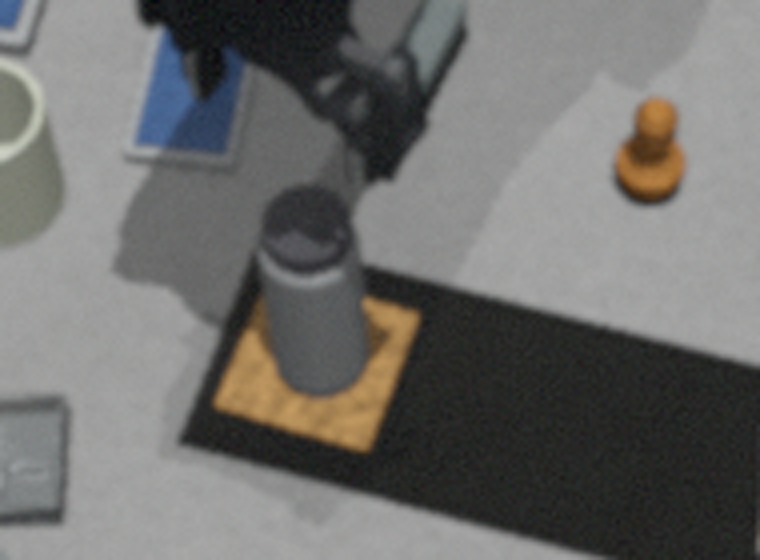

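Request:
servo_tool([
  [[0.3, 0.36, 0], 0],
  [[0.6, 0.7, 0], 0],
  [[0.6, 0.7, 0], 0],
  [[0.6, 0.7, 0], 0],
  [[0.6, 0.7, 0], 0],
  [[0.6, 0.7, 0], 0],
  [[0.6, 0.7, 0], 0],
  [[0.6, 0.7, 0], 0],
  [[0.6, 0.7, 0], 0],
  [[0.6, 0.7, 0.2], 0],
  [[0.4, 0.5, 0.3], 0],
  [[0, 0, 0.3], 0],
])

```text
clock: 10.55
position: [0.4375, 0.2884, 0.1559]
tool_rot: [-3.141, -0.001, 2.822]
force: [0.4, -0.7, -0.8]
grip_width: 0.0852
```

```bash
python3 - <<'E'
from h import *
S=grab("top","t7")
move((.4432,.290),.004)
# flask check vs coaster in top view
crop(S,300,150,400,240,6,"t7c")
E
```

```text
t 10.6 p [0.4377 0.2862 0.1541] rot [-3.139  -0.002   2.8204] w 0.08539782849715827 F [-1.2679 -1.8528 -2.5052]
units x,y: -0.0804859096120374 0.10734403193999781 z: 3.002598195040127
```

View pics/t7c.png

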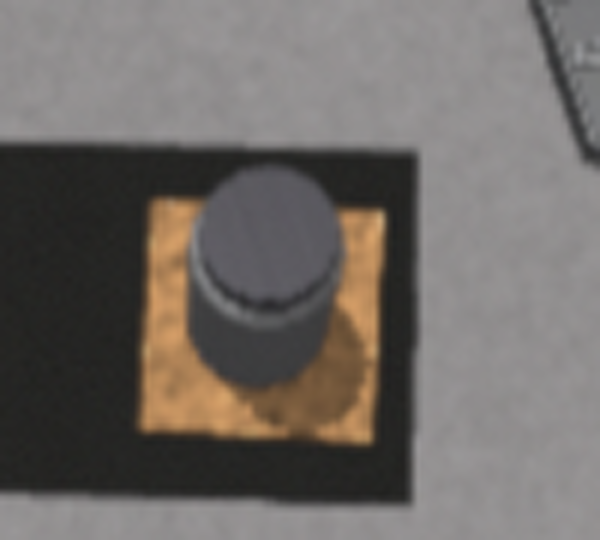

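```bash
python3 - <<'E'
from h import *
f=lambda x,y:(300+(x+.5)/6-.5,150+(y+.5)/6-.5)
print("cap",pt("top",*f(267.5,238),.158),"coaster",pt("top",*f(262.5,321),.008))
q=circ("top",.6138,-.1510,.008,.027);print("lowest px if centred",q[:,1].max(),"obs",f(258,390)[1])
# scene
q=circ("scene",.6165,-.1502,.008,.027);print("scene pred if centred: lowest",q[q[:,1].argmax()],q[:,0].min(),q[:,0].max(),"obs",210+318/4,180+397/4, 210+272/4,210+370/4)
E
```

```text
cap [ 0.6121 -0.1482] coaster [ 0.6136 -0.1513]
lowest px if centred 214.525698717832 obs 214.58333333333331
scene pred if centred: lowest [288.4766 280.0328] 277.03308617177925 300.9533470981675 obs 289.5 279.25 278.0 302.5
```

Request:
servo_tool([
  [[-0.08, 0.1, 0.4], 0],
  [[0, 0, 0.6], 0],
  [[0, 0, 0.6], 0],
  [[0, 0, 0.4], 0],
  [[0, 0, 0], 0],
  [[0, 0, 0], 0],
])

```text
clock: 11.35
position: [0.4456, 0.2891, 0.0576]
tool_rot: [3.141, 0.0, 2.817]
force: [-0.6, 0.6, -0.3]
grip_width: 0.0853
```

```bash
python3 - <<'E'
from h import *
S=grab("scene","s8")
move((.4432,.290),.004)
cv2.imwrite("pics/s8c.png",cv2.resize(cv2.convertScaleAbs(S[190:290,440:560],alpha=1.8,beta=10),None,fx=5,fy=5,interpolation=cv2.INTER_CUBIC))
E
```

```text
t 11.4 p [0.4457 0.2893 0.0578] rot [3.1408 0.0007 2.8173] w 0.08524385632451774 F [-0.4897 -0.0539 -0.3584]
units x,y: 0.05081525846311244 -0.0027940028036554866 z: 1.0764975431643156
```

View pics/s8c.png

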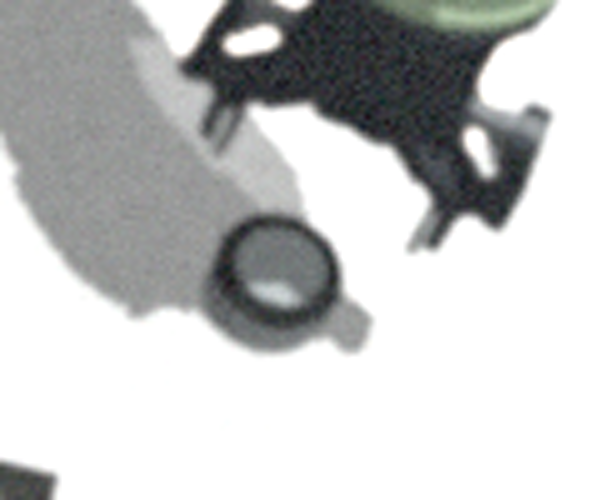

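Request:
servo_tool([
  [[0.05, 0, 0.4], 0],
  [[0, 0, 0.4], 0],
  [[0, 0, 0.2], 0],
  [[0, 0, 0.07], 0],
  [[0, 0, 0], 0],
  [[0, 0, 0], 0],
])

```text
clock: 12.15
position: [0.4432, 0.2903, 0.004]
tool_rot: [3.141, 0.0, 2.818]
force: [-0.3, 0.4, 0.2]
grip_width: 0.0853
```

Request:
servo_tool([
  [[0, 0, 0], 0],
  [[0, 0, 0], 0],
  [[0, 0, 0], 0],
  [[0, 0, 0], 0],
  [[0, 0, 0], 0],
  [[0, 0, 0], 0],
  [[0, 0, 0], 0],
], gripper=-1, newtons=40)

```text
clock: 13.02
position: [0.4429, 0.2902, 0.0034]
tool_rot: [-3.142, 0.0, 2.818]
force: [0.7, 0.1, 0.7]
grip_width: 0.0
```

```bash
python3 - <<'E'
from h import *
S=grab("scene","s9")
move((.6249,.1493),.1)
cv2.imwrite("pics/s9c.png",cv2.resize(cv2.convertScaleAbs(S[190:290,440:560],alpha=1.8,beta=10),None,fx=5,fy=5,interpolation=cv2.INTER_CUBIC))
E
```

```text
t 13.075 p [0.4428 0.2901 0.0034] rot [-3.1416 -0.      2.8178] w 8.563343213754437e-05 F [ 0.2851 -0.0192 -0.2471]
units x,y: -4.348530502227425 -1.5117612940309066 z: -1.9321013553100297
```

View pics/s9c.png

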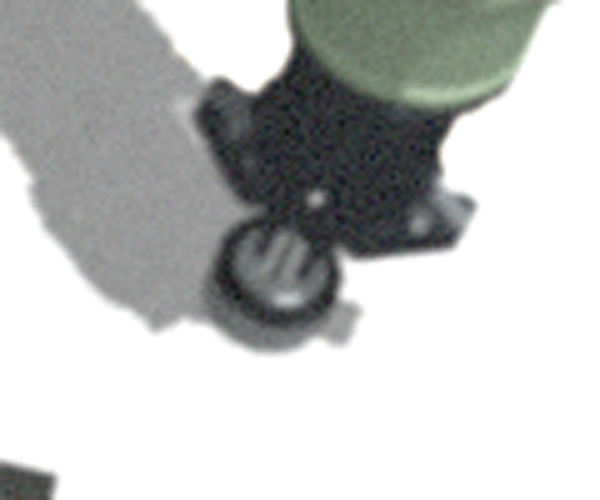

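```bash
python3 - <<'E'
from h import *
T=grab("top","t9")
for z in(0,.01,.02,.03,.04,.05): print(z,np.round(px("scene",(.4428,.2901,z)),1),np.round(px("top",(.4428,.2901,z)),1))
cv2.imwrite("pics/t9c.png",cv2.resize(cv2.convertScaleAbs(T[230:330,90:210],alpha=1.8,beta=10),None,fx=5,fy=5,interpolation=cv2.INTER_CUBIC))
S=cv2.imread("pics/s9.png")
cv2.imwrite("pics/s9d.png",cv2.resize(cv2.convertScaleAbs(S[220:265,470:530],alpha=2.2,beta=20),None,fx=12,fy=12,interpolation=cv2.INTER_CUBIC))
E
```

```text
0 [492.2 249.1] [152.  278.1]
0.01 [493.3 247. ] [150.2 278. ]
0.02 [494.4 244.8] [148.4 277.9]
0.03 [495.5 242.6] [146.6 277.8]
0.04 [496.6 240.4] [144.7 277.7]
0.05 [497.7 238.2] [142.8 277.5]
```

View pics/s9d.png

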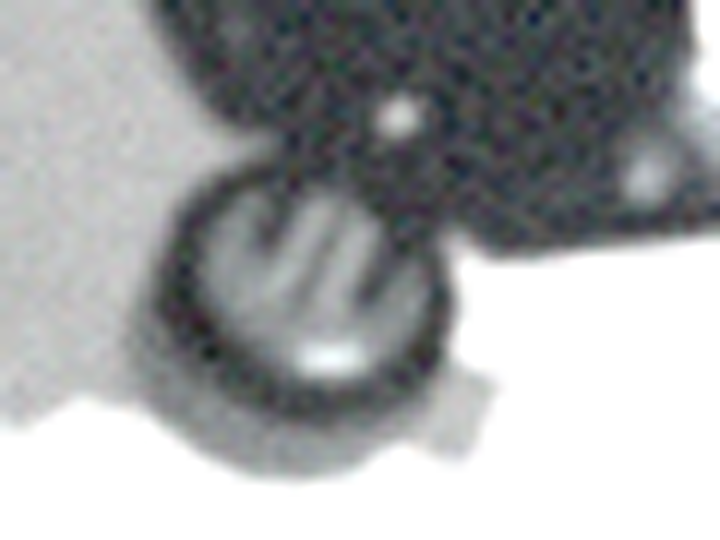

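View pics/t9c.png

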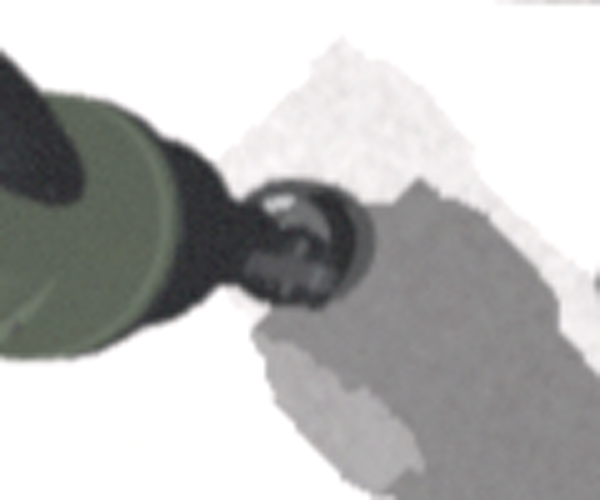

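Request:
servo_tool([
  [[0, 0, -0.1], 0],
  [[0, 0, 0], 0],
  [[0, 0, 0], 0],
  [[0, 0, 0], 0],
  [[0, 0, 0], 0],
  [[0, 0, 0], 0],
  [[0, 0, 0], 0],
  [[0, 0, 0.3], 0],
  [[0, 0, 0.2], 0],
  [[0, 0, 0.1], 0],
  [[0, 0, 0], 0],
], gripper=1)

```text
clock: 14.5
position: [0.4426, 0.29, -0.0221]
tool_rot: [-3.141, -0.0, 2.818]
force: [-0.8, 0.2, 0.3]
grip_width: 0.0854
```

```bash
python3 - <<'E'
from h import *
S=grab("scene","s10")
move((.4432,.290),-.026)
cv2.imwrite("pics/s10c.png",cv2.resize(cv2.convertScaleAbs(S[190:290,440:560],alpha=1.8,beta=10),None,fx=5,fy=5,interpolation=cv2.INTER_CUBIC))
E
```

```text
t 14.55 p [ 0.4428  0.2901 -0.0218] rot [-3.1413 -0.0002  2.8178] w 0.08569389618656413 F [ 0.269  -0.582  -0.1987]
units x,y: -0.008799715479570992 0.0003894364290057056 z: 0.08455283054296499
```

View pics/s10c.png

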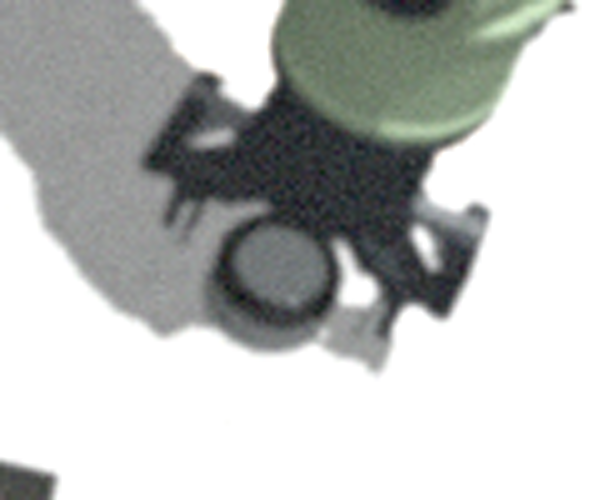

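Request:
servo_tool([
  [[0, 0, 0.1], 0],
  [[0, 0, 0], 0],
  [[0, 0, 0], 0],
  [[0, 0, 0], 0],
  [[0, 0, 0], 0],
  [[0, 0, 0], 0],
  [[0, 0, 0], 0],
], gripper=-1, newtons=40)

```text
clock: 15.42
position: [0.4428, 0.2901, -0.0266]
tool_rot: [-3.142, 0.0, 2.818]
force: [-0.4, -1.0, -0.4]
grip_width: 0.0571
```

```bash
python3 - <<'E'
from h import *
S=grab("scene","s11")
move((.6249,.1493),.04)
cv2.imwrite("pics/s11c.png",cv2.resize(cv2.convertScaleAbs(S[190:290,440:560],alpha=1.8,beta=10),None,fx=5,fy=5,interpolation=cv2.INTER_CUBIC))
E
```

```text
t 15.475 p [ 0.4429  0.2902 -0.0266] rot [3.1416 0.     2.8177] w 0.05683360423679262 F [ 0.1991  0.2756 -1.4301]
units x,y: -4.348140365036087 -1.5118120175514227 z: -1.331987370105238
```

View pics/s11c.png

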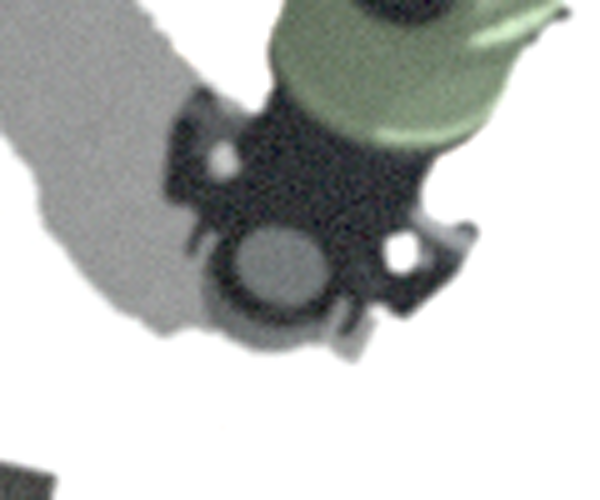

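Request:
servo_tool([
  [[0, 0, -0.3], 0],
  [[0, 0, -0.5], 0],
  [[-0.2, -0.1, -0.5], 0],
  [[-0.5, -0.15, -0.2], 0],
  [[-0.6, -0.2, 0], 0],
  [[-0.6, -0.2, 0], 0],
  [[-0.6, -0.2, 0], 0],
  [[-0.6, -0.2, 0], 0],
  [[-0.6, -0.2, 0], 0],
  [[-0.4, -0.2, 0], 0],
  [[-0.25, -0.06, 0], 0],
  [[0, 0, 0], 0],
])

```text
clock: 16.98
position: [0.6251, 0.1493, 0.0485]
tool_rot: [3.141, -0.0, 2.817]
force: [-1.0, 0.7, -1.0]
grip_width: 0.057
```

```bash
python3 - <<'E'
from h import *
for n,b in(("top",(188,172,245,230)),("scene",(390,275,448,332))):
    im=cv2.imread(f"pics/{n}0.png")
    c=mask4(im,b,lambda H,s,V:V>110)
    # keep interior blob: report rect on z=.013
    w=np.array([pt(n,*q,.013) for q in c],np.float32)*1000
    print(n,cv2.minAreaRect(w))
S=grab("scene","s12");T=grab("top","t12")
move((.6249,.1493),.04)
crop(S,370,220,510,340,5,"s12c");crop(T,160,150,280,250,6,"t12c")
E
```

```text
top ((622.8845825195312, 147.8156280517578), (84.51016998291016, 83.4585952758789), 9.905747413635254)
scene ((627.2973022460938, 149.24314880371094), (86.73709106445312, 85.67205047607422), 9.358095169067383)
t 17.075 p [0.6243 0.1503 0.0484] rot [ 3.1414 -0.0007  2.8187] w 0.057020790561661656 F [ 0.0505  0.3395 -1.1242]
units x,y: -0.018282446243530655 -0.015472882493747113 z: 0.16802067153521158
```

View pics/s12c.png

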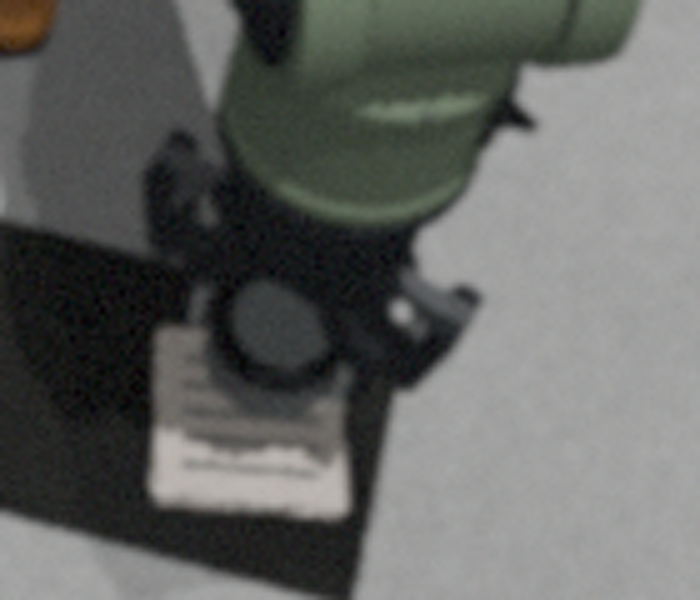

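View pics/t12c.png

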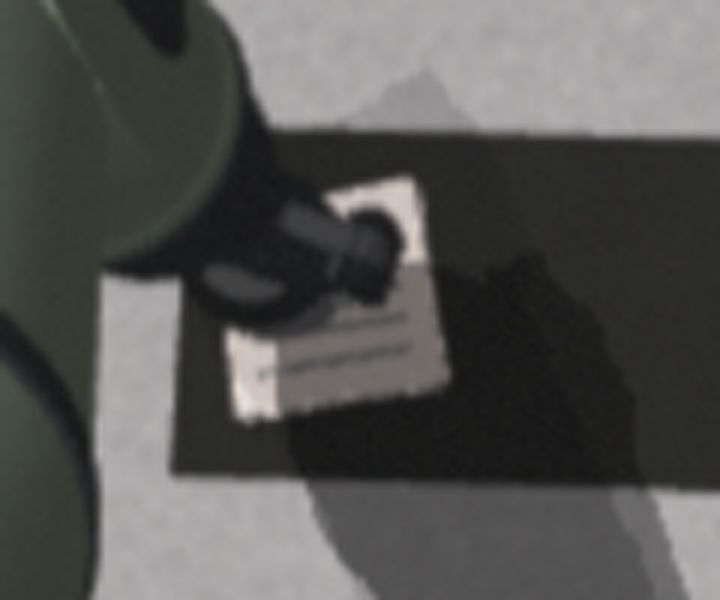

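Request:
servo_tool([
  [[-0.02, -0.03, 0.3], 0],
  [[0, 0, 0.4], 0],
  [[0, 0, 0.3], 0],
  [[0, 0, 0.15], 0],
  [[0, 0, 0.05], 0],
  [[0, 0, 0], 0],
  [[0, 0, 0], 0],
])

```text
clock: 17.95
position: [0.6258, 0.1477, -0.0111]
tool_rot: [3.141, 0.001, 2.818]
force: [1.0, 0.2, -0.8]
grip_width: 0.0567
```

```bash
python3 - <<'E'
from h import *
move((.625,.148),-.0136)
E
```

```text
t 17.95 p [ 0.6258  0.1477 -0.0111] rot [3.1412 0.0006 2.8177] w 0.056737373942322616 F [ 1.0077  0.2476 -0.815 ]
units x,y: 0.01715010064069764 0.0005081572182717307 z: 0.04989871651710689
```

Request:
servo_tool([
  [[0.01, 0, 0.05], 0],
  [[0, 0, 0], 0],
  [[0, 0, 0], 0],
])

```text
clock: 18.32
position: [0.6254, 0.1479, -0.0136]
tool_rot: [3.141, 0.001, 2.818]
force: [-0.9, -0.6, 5.1]
grip_width: 0.0569
```

Request:
servo_tool([
  [[0, 0, 0], 0],
  [[0, 0, 0], 0],
  [[0, 0, 0], 0],
  [[0, 0, 0], 0],
  [[0, 0, 0], 0],
  [[0, 0, -0.4], 0],
  [[0, 0, -0.7], 0],
  [[0, 0, -0.7], 0],
  [[0, 0, -0.3], 0],
  [[0, 0, 0], 0],
], gripper=1)

```text
clock: 19.58
position: [0.6256, 0.1479, 0.0922]
tool_rot: [3.14, 0.002, 2.818]
force: [0.0, -0.0, -0.3]
grip_width: 0.0854
```

```bash
python3 - <<'E'
from h import *
move((.4257,.1318),.02)
E
```

```text
t 19.575 p [0.6256 0.1479 0.0922] rot [3.1405 0.0016 2.8177] w 0.08544146741904796 F [ 0.0403 -0.0049 -0.2888]
units x,y: 3.6868433103080323 -1.5774497050669545 z: 1.444281359109907
```

Request:
servo_tool([
  [[0.3, -0.1, 0], 0],
  [[0.6, -0.25, 0], 0],
  [[0.6, -0.25, 0], 0],
  [[0.6, -0.25, 0], 0],
  [[0.6, -0.25, 0], 0],
  [[0.6, -0.25, 0], 0],
  [[0.39, -0.23, 0.3], 0],
  [[0, 0, 0.4], 0],
  [[0, 0, 0.4], 0],
  [[0, 0, 0], 0],
  [[0, 0, 0], 0],
])

```text
clock: 20.95
position: [0.4248, 0.1315, 0.036]
tool_rot: [-3.141, -0.0, 2.818]
force: [-0.3, -1.0, -0.7]
grip_width: 0.0855
```

```bash
python3 - <<'E'
from h import *
T=grab("top","t13");S=grab("scene","s13")
move((.4257,.1318),-.029)
crop(T,160,150,280,250,6,"t13c");crop(S,370,180,510,340,4,"s13c")
E
```

```text
t 21.05 p [0.4252 0.1317 0.0364] rot [3.1412 0.0005 2.8176] w 0.08516737967988076 F [ 0.5621  0.8995 -0.2103]
units x,y: -0.008621836854125016 0.005918001558867202 z: 1.308083384895845
```

View pics/t13c.png

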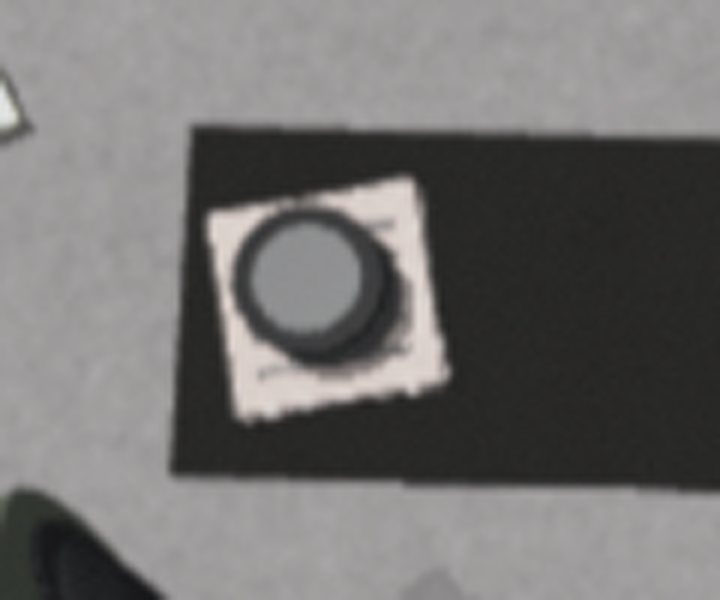

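View pics/s13c.png

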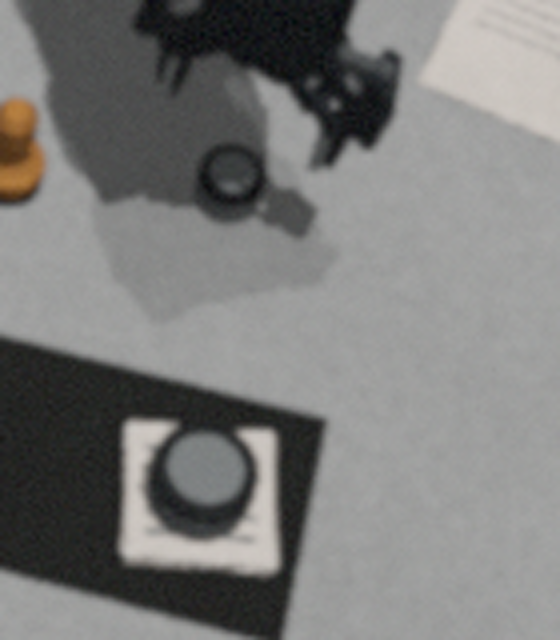

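```bash
python3 - <<'E'
from h import *
T=cv2.imread("pics/t13.png");S=cv2.imread("pics/s13.png")
f=lambda x,y:(160+(x+.5)/6-.5,150+(y+.5)/6-.5)
print("slips top",pt("top",*f(327,299),.013))
for n,im,b in(("top",T,(196,182,232,214)),("scene",S,(404,283,438,318))):
    for thr in(75,90,100):
        for e in holes(im,b,thr): print(n,thr,np.round(e,1),pt(n,e[0],e[1],.045))
E
```

```text
slips top [0.6231 0.1477]
top 75 [210.6 195.9  19.4  19.9] [0.6245 0.1472]
top 90 [210.6 195.9  18.5  19.1] [0.6246 0.1472]
top 100 [210.6 195.9  18.1  18.7] [0.6246 0.1471]
scene 75 [421.1 296.7  18.4  20.7] [0.6264 0.1481]
scene 90 [421.1 296.7  17.6  19.9] [0.6264 0.1481]
scene 100 [421.1 296.7  17.   19.3] [0.6264 0.148 ]
```

Request:
servo_tool([
  [[-0.01, 0, 0.3], 0],
  [[0, 0, 0.4], 0],
  [[0, 0, 0.35], 0],
  [[0, 0, 0.15], 0],
  [[0, 0, 0.05], 0],
  [[0, 0, 0], 0],
  [[0, 0, 0], 0],
])

```text
clock: 21.92
position: [0.4258, 0.1316, -0.0262]
tool_rot: [3.141, 0.001, 2.818]
force: [-0.3, 0.8, 1.0]
grip_width: 0.0857
```

Request:
servo_tool([
  [[0, 0, 0], 0],
  [[0, 0, 0], 0],
  [[0, 0, 0], 0],
  [[0, 0, 0], 0],
  [[0, 0, 0], 0],
  [[0, 0, 0], 0],
  [[0, 0, 0], 0],
], gripper=-1, newtons=40)

```text
clock: 22.8
position: [0.4256, 0.1315, -0.0263]
tool_rot: [3.141, 0.0, 2.818]
force: [-1.1, -0.2, 10.1]
grip_width: 0.0387
```

```bash
python3 - <<'E'
from h import *
move((.6254,.1478),.06)
E
```

```text
t 22.8 p [ 0.4256  0.1315 -0.0263] rot [3.1414 0.0003 2.8177] w 0.03866149488081253 F [-1.1279 -0.1774 10.1434]
units x,y: -3.684835008202959 1.5819243629805146 z: -1.7256162085556195
```

Request:
servo_tool([
  [[0, 0, -0.3], 0],
  [[0, 0, -0.5], 0],
  [[0, 0, -0.6], 0],
  [[-0.2, 0.1, -0.3], 0],
  [[-0.6, 0.25, -0.1], 0],
  [[-0.6, 0.25, 0], 0],
  [[-0.6, 0.25, 0], 0],
  [[-0.6, 0.25, 0], 0],
  [[-0.6, 0.25, 0], 0],
  [[-0.3, 0.15, 0], 0],
  [[-0.18, 0.08, 0], 0],
  [[0, 0, 0], 0],
])

```text
clock: 24.3
position: [0.6249, 0.1477, 0.0637]
tool_rot: [3.142, -0.0, 2.818]
force: [-1.3, 0.7, -0.6]
grip_width: 0.0386
```

Request:
servo_tool([
  [[0, 0, 0.1], 0],
  [[0, 0, 0.1], 0],
  [[0, 0, 0.1], 0],
  [[0, 0, 0], 0],
  [[0, 0, 0], 0],
])

```text
clock: 24.92
position: [0.625, 0.1478, 0.0484]
tool_rot: [-3.142, 0.0, 2.818]
force: [0.9, 0.4, -0.1]
grip_width: 0.0388
```

```bash
python3 - <<'E'
from h import *
move((.6255,.1477),.0187)
S=grab("scene","s14")
crop(S,370,220,510,340,5,"s14c")
E
```

```text
t 24.925 p [0.625  0.1478 0.0484] rot [-3.1416  0.      2.8178] w 0.038787613717912534 F [ 0.9047  0.3502 -0.1025]
units x,y: -0.00975881090982504 0.000703336262551882 z: 0.5944367402752782
```

View pics/s14c.png

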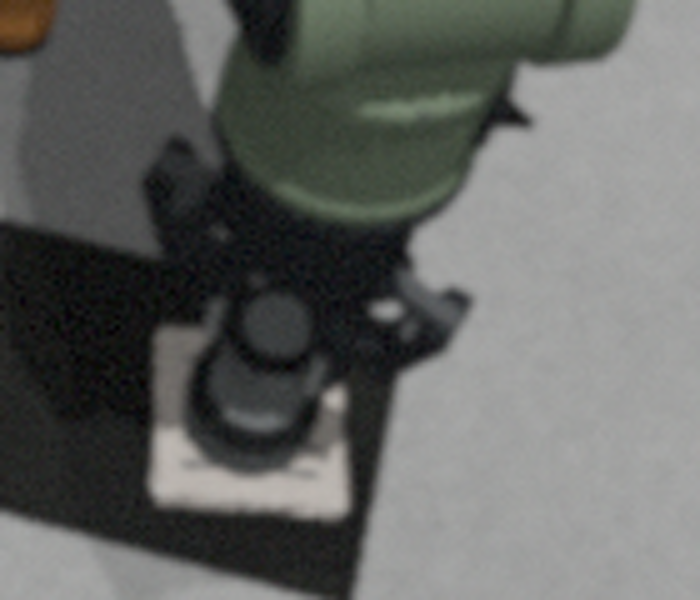

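Request:
servo_tool([
  [[-0.01, 0, 0.2], 0],
  [[0, 0, 0.2], 0],
  [[0, 0, 0.1], 0],
  [[0, 0, 0.06], 0],
  [[0, 0, 0.02], 0],
  [[0, 0, 0], 0],
  [[0, 0, 0], 0],
])

```text
clock: 25.85
position: [0.6256, 0.1477, 0.0196]
tool_rot: [3.141, 0.0, 2.818]
force: [0.9, -0.8, -0.3]
grip_width: 0.0385
```

```bash
python3 - <<'E'
from h import *
move((.6255,.1477),.0187)
for n in range(1):
    p=bot.observe()["position"];print(px("scene",(p[0],p[1],p[2]+.0263+.028)))
E
```

```text
t 25.85 p [0.6256 0.1477 0.0196] rot [3.1414 0.0003 2.8177] w 0.03846667540486246 F [ 0.9456 -0.7587 -0.3211]
units x,y: 0.0026080488171916993 9.101496662631872e-05 z: 0.01834258739012315
(np.float64(422.9135237898802), np.float64(290.4767899617103))
```

Request:
servo_tool([
  [[0, 0, 0.03], 0],
  [[0, 0, 0], 0],
  [[0, 0, 0], 0],
])

```text
clock: 26.22
position: [0.6258, 0.1477, 0.0188]
tool_rot: [3.141, 0.001, 2.818]
force: [-4.0, -1.2, 12.8]
grip_width: 0.0385
```

Request:
servo_tool([
  [[0, 0, 0], 0],
  [[0, 0, 0], 0],
  [[0, 0, 0], 0],
  [[0, 0, 0], 0],
  [[0, 0, 0], 0],
  [[0, 0, 0], 0],
  [[0, 0, -0.3], 0],
  [[0, 0, -0.5], 0],
  [[0, 0, -0.7], 0],
  [[0, 0, -0.3], 0],
  [[0, 0, 0], 0],
], gripper=1)

```text
clock: 27.6
position: [0.626, 0.1477, 0.1091]
tool_rot: [3.141, 0.002, 2.818]
force: [0.2, 0.4, -0.6]
grip_width: 0.0854
```

```bash
python3 - <<'E'
from h import *
move((.445,.004),.1)
E
```

```text
t 27.6 p [0.626  0.1477 0.1091] rot [3.1405 0.0016 2.8177] w 0.08539885322584569 F [ 0.2484  0.4102 -0.5716]
units x,y: 2.517413573902699 -3.8775760118164815 z: 0.1818001837781047
```

Request:
servo_tool([
  [[0.3, -0.4, 0], 0],
  [[0.4, -0.65, 0], 0],
  [[0.4, -0.65, 0], 0],
  [[0.4, -0.65, 0], 0],
  [[0.4, -0.65, 0], 0],
  [[0.4, -0.6, 0], 0],
  [[0.2, -0.28, 0], 0],
  [[0, 0, 0], 0],
  [[0, 0, 0], 0],
])

```text
clock: 28.72
position: [0.4462, 0.0043, 0.1078]
tool_rot: [3.141, 0.0, 2.819]
force: [-0.4, 0.0, -0.1]
grip_width: 0.0853
```

```bash
python3 - <<'E'
from h import *
T=grab("top","t15");S=grab("scene","s15")
move((.445,.0038),.0113)
for n,im,b in(("top",T,(194,180,232,214)),("scene",S,(404,270,438,318))):
    for thr in(75,90,100):
        for e in holes(im,b,thr): print(n,thr,np.round(e,1),pt(n,e[0],e[1],.073))
crop(T,160,150,320,300,5,"t15c");crop(S,340,160,470,340,4,"s15c")
# base mask scene
c=mask4(S,(355,200,391,235),lambda H,s,V:(s>90)&(H>5)&(H<25));print(c.min(0),c.max(0))
for x in(.443,.445,.447):
    q=circ("scene",x,.0038,.022,.021);k=circ("scene",x,.0038,.059,.013);print(x,q.min(0),q.max(0),k.min(0),k.max(0))
E
```

```text
t 28.825 p [0.446  0.0042 0.1077] rot [3.1413 0.0001 2.8187] w 0.08547343723421115 F [1.4316 0.2313 0.1791]
units x,y: 0.01557550627888901 -0.014031074966155594 z: 1.9286190466838231
top 90 [207.1 193.1  13.2  13.8] [0.6249 0.1472]
top 100 [207.1 193.1  12.8  13.4] [0.6249 0.1472]
scene 75 [422.9 291.1  13.1  14.8] [0.6265 0.1479]
scene 90 [422.9 291.1  12.3  13.8] [0.6265 0.1478]
scene 100 [422.9 291.1  11.7  13.2] [0.6265 0.1479]
[363.125 204.375] [380.875 229.875]
0.443 [363.4778 210.3954] [381.3219 225.4249] [367.8457 204.4858] [379.1564 213.9238]
0.445 [363.2906 211.0774] [381.1479 226.1291] [367.6574 205.1816] [378.9766 214.634 ]
0.447 [363.1032 211.7603] [380.9736 226.8343] [367.4688 205.8786] [378.7966 215.3452]
```

View pics/t15c.png

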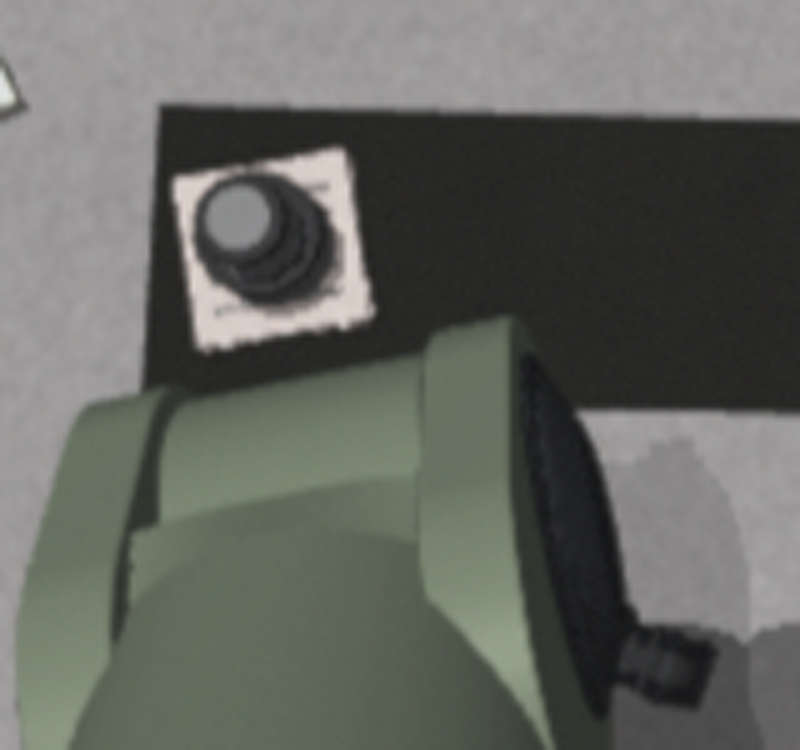

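View pics/s15c.png

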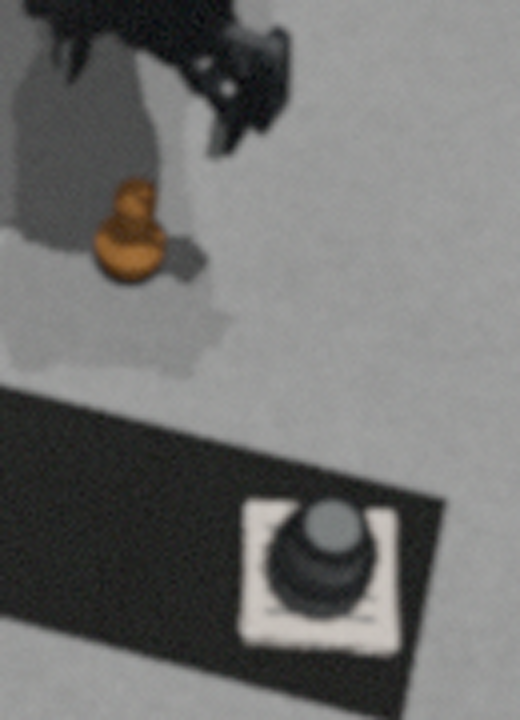

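Request:
servo_tool([
  [[0.01, -0.01, 0.4], 0],
  [[0, 0, 0.5], 0],
  [[0, 0, 0.5], 0],
  [[0, 0, 0.3], 0],
  [[0, 0, 0.15], 0],
  [[0, 0, 0.05], 0],
  [[0, 0, 0], 0],
  [[0, 0, 0], 0],
])

```text
clock: 29.82
position: [0.4449, 0.0032, 0.0134]
tool_rot: [3.141, 0.001, 2.818]
force: [-0.4, -0.5, -0.6]
grip_width: 0.0853
```

```bash
python3 - <<'E'
from h import *
S=grab("scene","s16")
move((.4455,.0035),.0113)
cv2.imwrite("pics/s16c.png",cv2.resize(cv2.convertScaleAbs(S[160:250,320:430],alpha=1.8,beta=10),None,fx=6,fy=6,interpolation=cv2.INTER_CUBIC))
E
```

```text
t 29.875 p [0.4449 0.0032 0.0133] rot [3.1413 0.0007 2.8177] w 0.08513843629998748 F [ 0.0234  0.3107 -0.2555]
units x,y: -0.009148841407409014 0.008989542276338665 z: 0.04053903045021217
```

View pics/s16c.png

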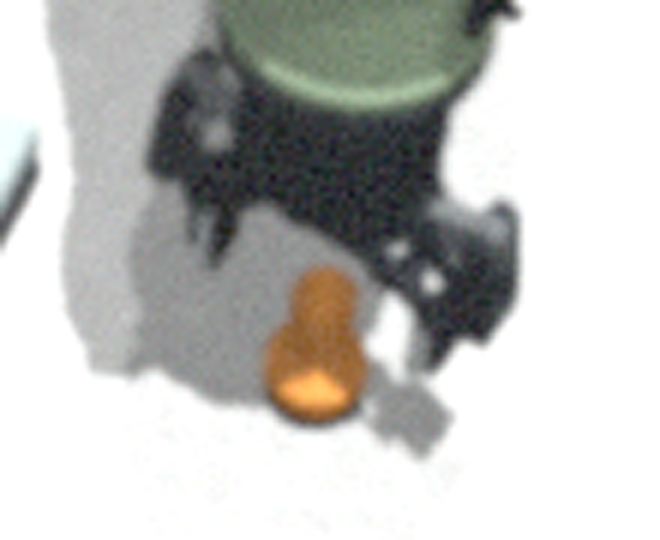

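Request:
servo_tool([
  [[-0.01, 0.01, 0.03], 0],
  [[0, 0, 0], 0],
  [[0, 0, 0], 0],
  [[0, 0, 0], 0],
  [[0, 0, 0], 0],
  [[0, 0, 0], 0],
  [[0, 0, 0], 0],
  [[0, 0, 0], 0],
], gripper=-1, newtons=40)

```text
clock: 30.88
position: [0.4453, 0.0035, 0.0115]
tool_rot: [3.142, 0.0, 2.818]
force: [0.7, 0.6, 5.0]
grip_width: 0.0244
```

```bash
python3 - <<'E'
from h import *
S=grab("scene","s17")
move((.4633,-.2737),.0113)
cv2.imwrite("pics/s17c.png",cv2.resize(cv2.convertScaleAbs(S[160:250,320:430],alpha=1.8,beta=10),None,fx=6,fy=6,interpolation=cv2.INTER_CUBIC))
E
```

```text
t 30.925 p [0.4454 0.0036 0.0115] rot [3.1414 0.0003 2.8178] w 0.024289762795321652 F [-0.3905  0.916   5.5675]
units x,y: -2.1037673533821275 -5.143106032798966 z: 0.0037382120144391004
```

View pics/s17c.png

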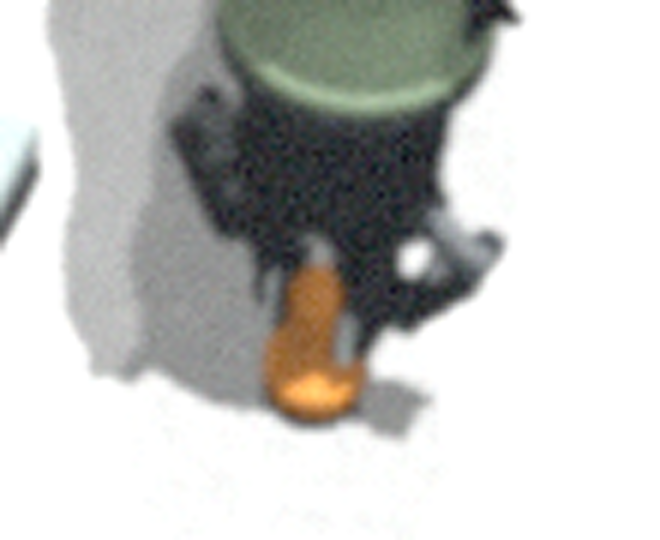

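Request:
servo_tool([
  [[0, 0, -0.2], 0],
  [[0, 0, -0.4], 0],
  [[0, 0, -0.5], 0],
  [[0, 0, -0.4], 0],
  [[-0.1, -0.2, -0.1], 0],
  [[-0.2, -0.5, 0], 0],
  [[-0.25, -0.6, 0], 0],
  [[-0.25, -0.6, 0], 0],
  [[-0.25, -0.6, 0], 0],
  [[-0.25, -0.6, 0], 0],
  [[-0.25, -0.6, 0], 0],
  [[-0.25, -0.6, 0], 0],
])

```text
clock: 32.42
position: [0.4614, -0.2308, 0.0908]
tool_rot: [-3.141, -0.001, 2.817]
force: [0.4, 1.4, -0.2]
grip_width: 0.0243
```

Request:
servo_tool([
  [[-0.2, -0.5, 0], 0],
  [[-0.1, -0.3, 0], 0],
  [[0, -0.04, 0.3], 0],
  [[0, 0, 0.2], 0],
  [[0, 0, 0], 0],
  [[0, 0, 0], 0],
])

```text
clock: 33.17
position: [0.4632, -0.2729, 0.0664]
tool_rot: [3.141, -0.0, 2.819]
force: [0.8, 0.3, -0.6]
grip_width: 0.0244
```

```bash
python3 - <<'E'
from h import *
S=grab("scene","s18")
move((.4633,-.2737),.026)
p=bot.observe()["position"]
h=p[2]-.0115
b=cv2.resize(cv2.convertScaleAbs(S[150:250,200:320],alpha=1.4,beta=10),None,fx=6,fy=6,interpolation=cv2.INTER_CUBIC)
for z,r in((0,.02),(.022,.021),(.059,.013)):
    q=circ("scene",p[0],p[1],h+z,r);cv2.polylines(b,[np.round((q-[200,150]+.5)*6).astype(int)],True,(0,255,255),1)
cv2.imwrite("pics/s18c.png",b)
E
```

```text
t 33.225 p [ 0.4633 -0.2731  0.0666] rot [3.1416 0.0003 2.8185] w 0.02425286647049419 F [-0.5286 -0.7298 -1.2967]
units x,y: -0.0035795138180817615 -0.01079968106169385 z: 0.8125328577232174
```

View pics/s18c.png

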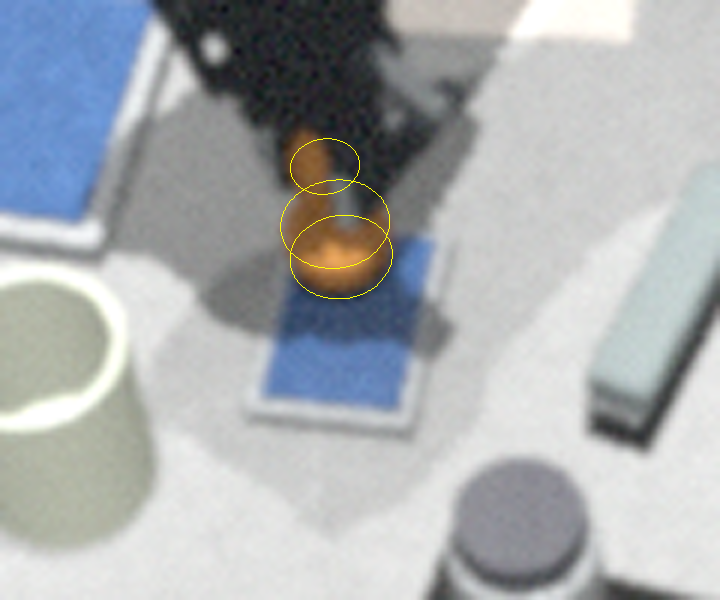

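Request:
servo_tool([
  [[0, -0.01, 0.3], 0],
  [[0, 0, 0.3], 0],
  [[0, 0, 0.12], 0],
  [[0, 0, 0.06], 0],
  [[0, 0, 0.02], 0],
  [[0, 0, 0], 0],
  [[0, 0, 0], 0],
])

```text
clock: 34.1
position: [0.463, -0.2741, 0.0267]
tool_rot: [-3.142, 0.0, 2.818]
force: [-0.4, -0.7, -0.9]
grip_width: 0.0244
```

```bash
python3 - <<'E'
from h import *
S=grab("scene","s19")
move((.4633,-.2737),.026)
crop(S,200,150,320,250,6,"s19c")
E
```

```text
t 34.15 p [ 0.463  -0.2741  0.0267] rot [-3.1415  0.0005  2.8178] w 0.024598410325499698 F [ 0.0862  1.0725 -1.1708]
units x,y: -0.0027677003881165525 0.009638906607348684 z: 0.013382606757718143
```

View pics/s19c.png

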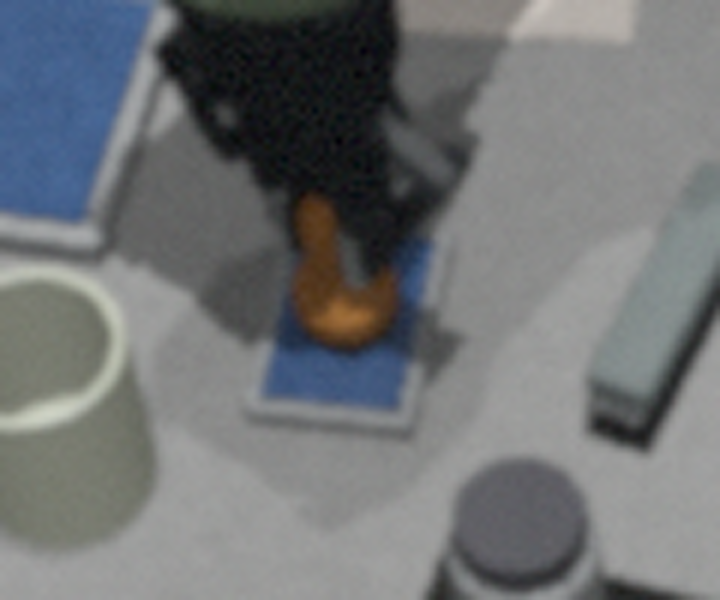

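Request:
servo_tool([
  [[0, 0.01, 0.02], 0],
  [[0, 0, 0.02], 0],
  [[0, 0, 0], 0],
  [[0, 0, 0], 0],
])

```text
clock: 34.65
position: [0.4637, -0.2738, 0.0258]
tool_rot: [-3.141, 0.002, 2.818]
force: [-5.7, 3.7, 27.8]
grip_width: 0.0247
```

Request:
servo_tool([
  [[0, 0, -0.015], 0],
  [[0, 0, 0], 0],
])

```text
clock: 34.9
position: [0.4635, -0.2738, 0.0259]
tool_rot: [-3.141, 0.001, 2.818]
force: [-2.5, 0.9, 12.2]
grip_width: 0.0243
```

Request:
servo_tool([
  [[0, 0, 0], 0],
  [[0, 0, 0], 0],
  [[0, 0, 0], 0],
  [[0, 0, 0], 0],
  [[0, 0, 0], 0],
  [[0, 0, -0.2], 0],
  [[0, 0, -0.5], 0],
  [[0, 0, -0.5], 0],
  [[0, 0, -0.3], 0],
  [[0, 0, 0], 0],
], gripper=1)

```text
clock: 36.15
position: [0.4635, -0.2739, 0.1011]
tool_rot: [-3.141, 0.002, 2.818]
force: [0.4, 0.3, -0.3]
grip_width: 0.0853
```

```bash
python3 - <<'E'
from h import *
S=grab("scene","s20")
move((.428,-.147),.08)
b=cv2.resize(S[150:250,200:320],None,fx=6,fy=6,interpolation=cv2.INTER_CUBIC)
cv2.imwrite("pics/s20c.png",b)
E
```

```text
t 36.2 p [ 0.4631 -0.2736  0.1002] rot [-3.1415  0.0005  2.8178] w 0.08579565037377952 F [-0.0041 -0.5361 -0.2535]
units x,y: 1.4704141841108471 2.1766251909526635 z: 0.40445315564082346
```

View pics/s20c.png

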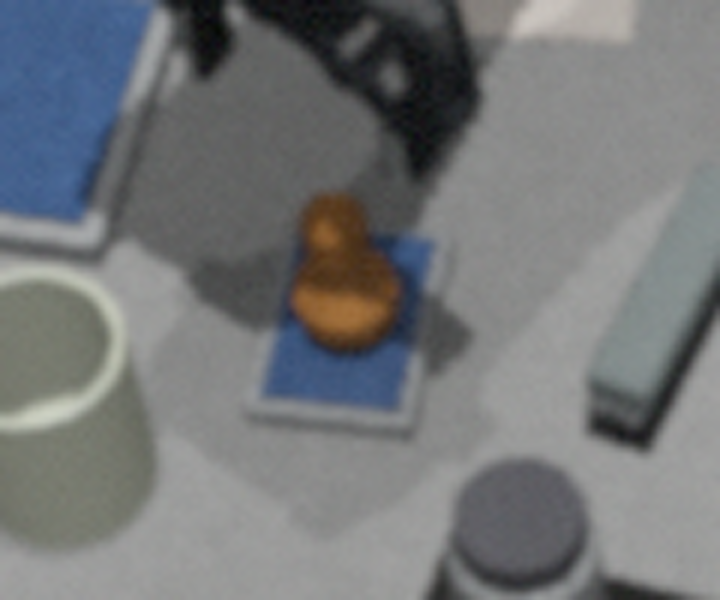

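Request:
servo_tool([
  [[0.3, 0.4, 0], 0],
  [[0.4, 0.6, 0], 0],
  [[0.4, 0.6, 0], 0],
  [[0.37, 0.58, 0], 0],
  [[0, 0, 0], -1],
  [[0, 0, 0], -1],
  [[0, 0, 0], 0],
  [[0, 0, 0], 0],
])

```text
clock: 37.2
position: [0.4277, -0.1469, 0.0997]
tool_rot: [3.141, -0.001, 2.99]
force: [0.1, 0.3, 1.1]
grip_width: 0.0853
```

```bash
python3 - <<'E'
from h import *
S=grab("scene","s21");T=grab("top","t21")
move((.427,-.1474),-.015)
crop(T,300,150,440,320,4,"t21c")
E
```

```text
t 37.3 p [ 0.4279 -0.1469  0.0999] rot [ 3.1416 -0.0004  2.9908] w 0.08557998430348845 F [ 0.6788 -0.2797 -0.0326]
units x,y: 0.016430286819327667 -0.01358664313998613 z: 2.298703180775393
```

View pics/t21c.png

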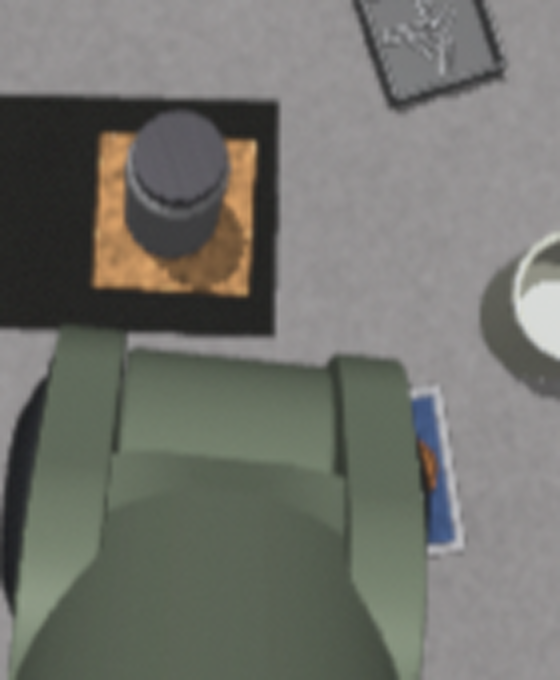

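View pics/s21.png

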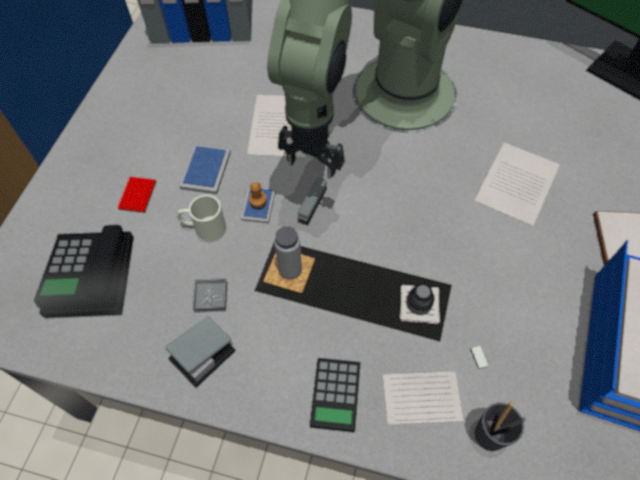

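Request:
servo_tool([
  [[0.02, -0.01, 0.4], 0],
  [[0, 0, 0.6], 0],
  [[0, 0, 0.6], 0],
  [[0, 0, 0.4], 0],
  [[0, 0, 0.2], 0],
  [[0, 0, 0.1], 0],
  [[0, 0, 0], 0],
  [[0, 0, 0], 0],
])

```text
clock: 38.3
position: [0.4273, -0.1473, -0.0143]
tool_rot: [-3.141, 0.001, 2.992]
force: [0.3, -0.5, -0.2]
grip_width: 0.0852
```

```bash
python3 - <<'E'
from h import *
S=grab("scene","s22")
move((.427,-.1474),-.016)
cv2.imwrite("pics/s22c.png",cv2.resize(cv2.convertScaleAbs(S[130:240,250:370],alpha=1.6,beta=10),None,fx=5,fy=5,interpolation=cv2.INTER_CUBIC))
E
```

```text
t 38.35 p [ 0.4273 -0.1473 -0.0143] rot [-3.1415  0.0009  2.9922] w 0.0854771371571385 F [-0.2618 -0.1005 -0.3357]
units x,y: 0.005882122271338117 -0.0029761872723343594 z: 0.03393651770250902
```

View pics/s22c.png

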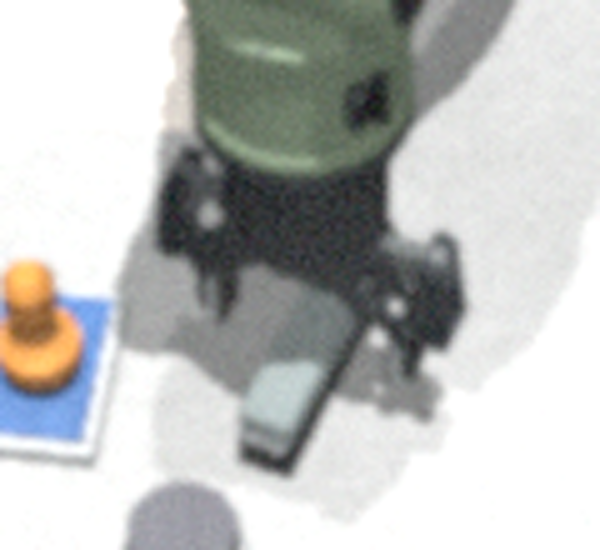

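Request:
servo_tool([
  [[0, 0, 0.03], 0],
  [[0, 0, 0], 0],
  [[0, 0, 0], 0],
  [[0, 0, 0], 0],
  [[0, 0, 0], 0],
  [[0, 0, 0], 0],
  [[0, 0, 0], 0],
  [[0, 0, 0], 0],
], gripper=-1, newtons=50)

```text
clock: 39.35
position: [0.427, -0.1472, -0.0162]
tool_rot: [-3.141, 0.0, 2.992]
force: [-1.9, 0.3, 6.7]
grip_width: 0.0272
```

```bash
python3 - <<'E'
from h import *
move((.6201,-.0010),.06)
E
```

```text
t 39.35 p [ 0.427  -0.1472 -0.0162] rot [-3.1415  0.0001  2.9924] w 0.02719167612198201 F [-1.9317  0.3043  6.681 ]
units x,y: -3.3849862831481663 3.4660089234029 z: -1.5231895826885222
```

Request:
servo_tool([
  [[0, 0, -0.3], 0],
  [[0, 0, -0.5], 0],
  [[0, 0.1, -0.5], 0],
  [[0, 0.4, -0.2], 0],
  [[-0.1, 0.6, 0], 0],
  [[-0.3, 0.7, 0], 0],
  [[-0.4, 0.6, 0], 0],
  [[-0.6, 0.5, 0], 0],
  [[-0.6, 0.3, 0], 0],
  [[-0.6, 0.2, 0], 0],
  [[-0.5, 0.05, 0], -0.5],
  [[-0.28, 0, 0], -0.84],
])

```text
clock: 40.85
position: [0.6207, -0.001, 0.0595]
tool_rot: [3.141, 0.0, 3.111]
force: [-0.6, -0.1, -2.7]
grip_width: 0.0274
```

Request:
servo_tool([
  [[0, 0, 0], 0],
  [[0, 0, 0], 0],
  [[0, 0, 0], 0],
])

```text
clock: 41.22
position: [0.6193, -0.0011, 0.059]
tool_rot: [-3.142, -0.0, 3.108]
force: [-1.1, -0.0, -1.2]
grip_width: 0.0271
```

```bash
python3 - <<'E'
from h import *
S=grab("scene","s23");T=grab("top","t23")
move((.6201,-.0010),-.0162+.003)
print(np.degrees(bot.observe()["tool_rot"][2]))
crop(S,250,200,450,340,4,"s23c");crop(T,180,140,390,250,3.8,"t23c")
E
```

```text
t 41.325 p [ 0.6195 -0.001   0.0589] rot [-3.1416 -0.      3.1089] w 0.027029118076157148 F [ 0.7752  0.589  -2.3063]
units x,y: -0.011811709817907377 0.0010605323284632086 z: 1.4416140248808686
178.12530962311948
```

View pics/s23c.png

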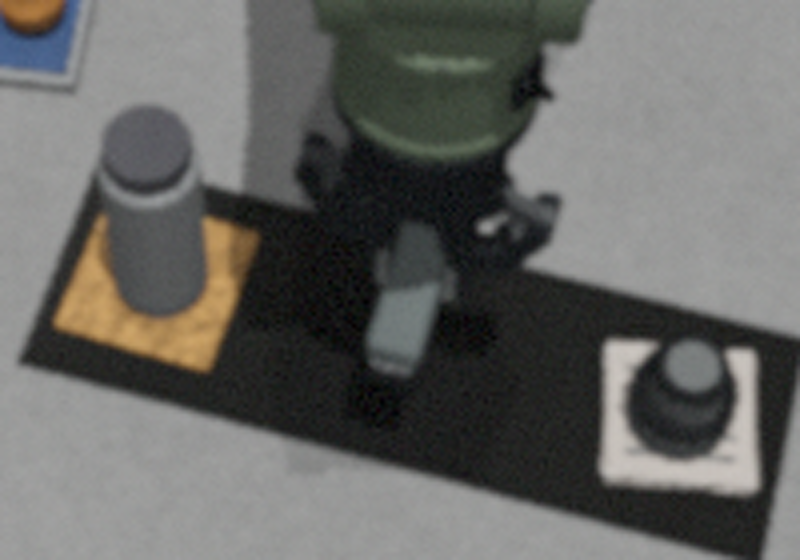

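View pics/t23c.png

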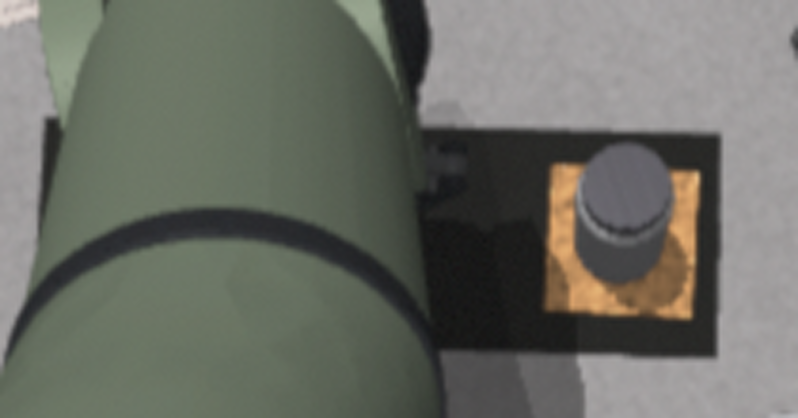

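Request:
servo_tool([
  [[-0.01, 0, 0.3], 0],
  [[0, 0, 0.4], 0],
  [[0, 0, 0.4], 0],
  [[0, 0, 0.2], 0],
  [[0, 0, 0.07], 0],
  [[0, 0, 0.03], 0],
  [[0, 0, 0], 0],
  [[0, 0, 0], 0],
])

```text
clock: 42.32
position: [0.6206, -0.0012, -0.0109]
tool_rot: [3.142, 0.001, 3.109]
force: [0.5, 0.6, -1.5]
grip_width: 0.0272
```

```bash
python3 - <<'E'
from h import *
move((.6201,-.0010),-.0162+.003)
print(np.degrees(bot.observe()["tool_rot"][2]))
E
```

```text
t 42.325 p [ 0.6206 -0.0012 -0.0109] rot [3.1416 0.0007 3.1092] w 0.027171849599821944 F [ 0.4558  0.5936 -1.546 ]
units x,y: 0.00979468062813737 0.0031994418070365846 z: 0.04624067710969203
178.14171371761017
```

Request:
servo_tool([
  [[0.01, 0, 0.03], 0],
  [[0, 0, 0.015], 0],
  [[0, 0, 0], 0],
])

```text
clock: 42.7
position: [0.6198, -0.0012, -0.0131]
tool_rot: [-3.142, 0.0, 3.109]
force: [-4.0, 0.0, 8.8]
grip_width: 0.027
```

Request:
servo_tool([
  [[0, 0, 0], 0],
  [[0, 0, 0], 0],
  [[0, 0, 0], 0],
  [[0, 0, 0], 0],
  [[0, 0, 0], 0],
  [[0, 0, 0], 0],
  [[0, 0, -0.3], 0],
  [[0, 0, -0.6], 0],
  [[0, 0, -0.8], 0],
  [[0, 0, -0.8], 0],
  [[0, 0, -0.8], 0],
  [[0, 0, -0.4], 0],
], gripper=1)

```text
clock: 44.2
position: [0.6205, -0.0011, 0.1749]
tool_rot: [3.141, 0.003, 3.109]
force: [-0.1, 0.5, 0.2]
grip_width: 0.0854
```

Request:
servo_tool([
  [[0.4, 0.4, 0], 0],
  [[0.6, 0.6, 0], 0],
  [[0.6, 0.6, 0], 0],
  [[0.6, 0.7, 0], 0],
  [[0.6, 0.7, 0], 0],
  [[0.6, 0.7, 0], 0],
  [[0.4, 0.7, 0], 0],
  [[0.2, 0.7, 0], 0],
  [[0, 0.7, 0], 0],
  [[0, 0.6, 0], 0],
  [[0, 0.3, 0], 0],
  [[0, 0, 0], 0],
])

```text
clock: 45.7
position: [0.4306, 0.3404, 0.1717]
tool_rot: [3.142, 0.0, 3.11]
force: [-0.4, 0.3, 0.8]
grip_width: 0.0852
```

```bash
python3 - <<'E'
from h import *
S=grab("scene","s24");T=grab("top","t24")
print(bot.observe()["clock"],bot.observe()["position"])
crop(S,220,160,460,340,3.3,"s24c");crop(T,180,150,420,300,3.3,"t24c")
E
```

```text
45.8 [0.4309 0.339  0.1716]
```

View pics/s24c.png

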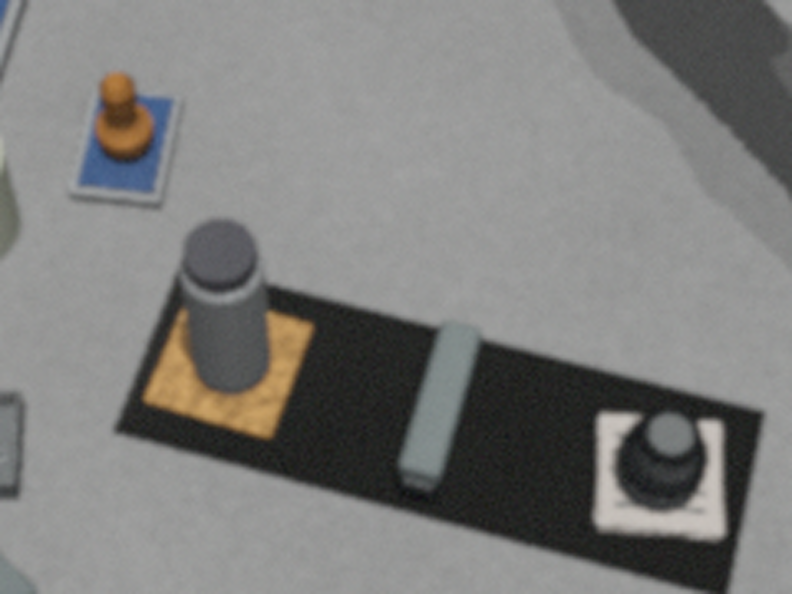

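View pics/t24c.png

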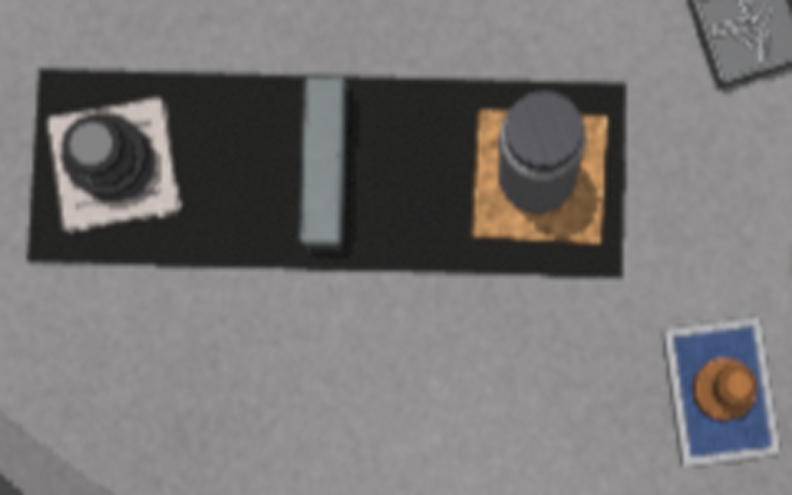

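```bash
python3 - <<'E'
from h import *
im={"top":cv2.imread("pics/t24.png"),"scene":cv2.imread("pics/s24.png")}
B={"st":{"top":(262,168,296,230),"scene":(338,250,370,312)},"stamp":{"top":(380,245,416,295),"scene":(245,178,272,212)}}
for n in im:
    c=mask4(im[n],B["st"][n],lambda H,s,V:V>75); w=np.array([pt(n,*q,.046) for q in c],np.float32)*1000
    print("stapler",n,cv2.minAreaRect(w))
    o=mask4(im[n],B["stamp"][n],lambda H,s,V:(H>5)&(H<22)&(s>90)); print("stamp px",o.min(0),o.max(0),cv2.minEnclosingCircle(np.float32(o)))
    h=cv2.cvtColor(im[n],cv2.COLOR_BGR2HSV);H,S_,V=cv2.split(h)
    for c in blobs(V<45,5000):
        w=np.array([pt(n,*q,.003) for q in c[:,0,:].astype(float)],np.float32)*1000;print("mat",cv2.minAreaRect(w))
# predictions of orange base extents if centred on the pad (per-camera pad centre)
for n,p in(("top",(.4620,-.2741)),("scene",(.4647,-.2733))):
    q=np.vstack([circ(n,*p,.0145,.020),circ(n,*p,.0365,.021)]);k=circ(n,*p,.0735,.013);print(n,"base",q.min(0),q.max(0),"knob",k.min(0),k.max(0))
crop(im["top"],375,240,425,300,9,"st24t");crop(im["scene"],235,170,285,225,9,"st24s")
E
```

```text
stapler top ((624.479736328125, -4.444034576416016), (76.16964721679688, 127.34050750732422), 89.61479949951172)
stamp px [390.125 258.375] [408.125 276.375] ((399.17498779296875, 267.25), 9.425111770629883)
mat ((618.427490234375, -1.64923095703125), (414.729248046875, 134.0380859375), 88.14579772949219)
mat ((754.3399047851562, -595.5324096679688), (215.4940185546875, 203.448486328125), 17.091028213500977)
stapler scene ((619.082275390625, 0.17090606689453125), (140.05517578125, 70.9603500366211), 14.627519607543945)
stamp px [249.125 181.875] [265.375 207.375] ((256.72296142578125, 194.5067596435547), 12.896252632141113)
mat ((621.86865234375, 0.5137939453125), (410.9743347167969, 132.53414916992188), 88.2236557006836)
top base [389.431  258.2696] [409.3264 277.2554] knob [396.4918 260.8476] [408.7155 273.0624]
scene base [247.9924 189.9502] [266.1111 209.3101] knob [249.5933 183.5495] [260.8189 192.6888]
```

View pics/st24t.png

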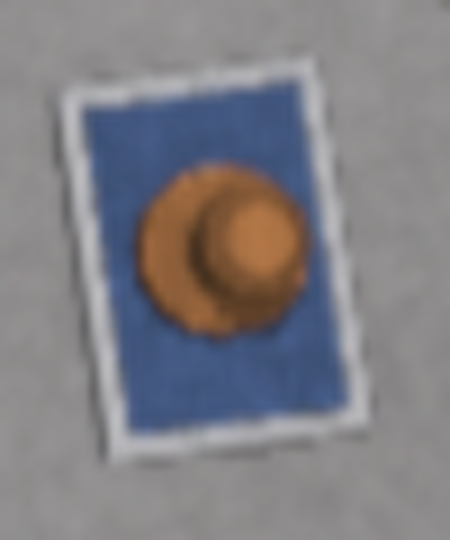

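View pics/st24s.png

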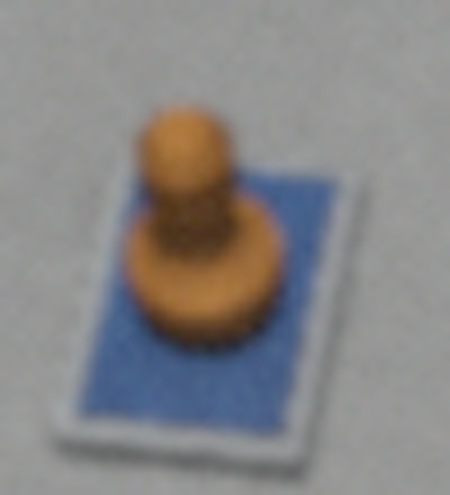

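```bash
python3 - <<'E'
from h import *
im={"top":cv2.imread("pics/t24.png"),"scene":cv2.imread("pics/s24.png")}
B={"top":(262,173,296,230),"scene":(338,256,370,312)}
for n in im:
    c=mask4(im[n],B[n],lambda H,s,V:(V>70)&(s>=11)&(H>80)&(H<110)); w=np.array([pt(n,*q,.046) for q in c],np.float32)*1000
    print("stapler",n,cv2.minAreaRect(w))
crop(im["top"],255,160,305,240,7,"sp_t");crop(im["scene"],325,245,385,320,7,"sp_s")
# predicted outline
b=cv2.imread("pics/sp_t.png")
for L,W,z in((.06,.014,.003),(.06,.014,.046)):
    a=np.radians(-1.87);R=np.array([[np.cos(a),-np.sin(a)],[np.sin(a),np.cos(a)]])
    q=np.array([px("top",(*(R@[x,y]+np.array([.6184,-.0016])),z)) for x,y in((-L,-W),(L,-W),(L,W),(-L,W))])
    cv2.polylines(b,[np.round((q-[255,160]+.5)*7).astype(int)],True,(0,255,255),1)
s=cv2.imread("pics/sp_s.png")
for L,W,z in((.06,.014,.003),(.06,.014,.046)):
    q=np.array([px("scene",(*(R@[x,y]+np.array([.6217,.0004])),z)) for x,y in((-L,-W),(L,-W),(L,W),(-L,W))])
    cv2.polylines(s,[np.round((q-[325,245]+.5)*7).astype(int)],True,(0,255,255),1)
h=max(b.shape[0],s.shape[0]);P=lambda i:cv2.copyMakeBorder(i,0,h-i.shape[0],0,0,cv2.BORDER_CONSTANT)
cv2.imwrite("pics/sp.png",np.hstack([P(b),P(s)]))
E
```

```text
stapler top ((618.7276611328125, -2.469583511352539), (28.36629867553711, 115.99353790283203), 89.12777709960938)
stapler scene ((629.0805053710938, -1.2645187377929688), (31.815176010131836, 122.30145263671875), 87.7265625)
```

View pics/sp.png

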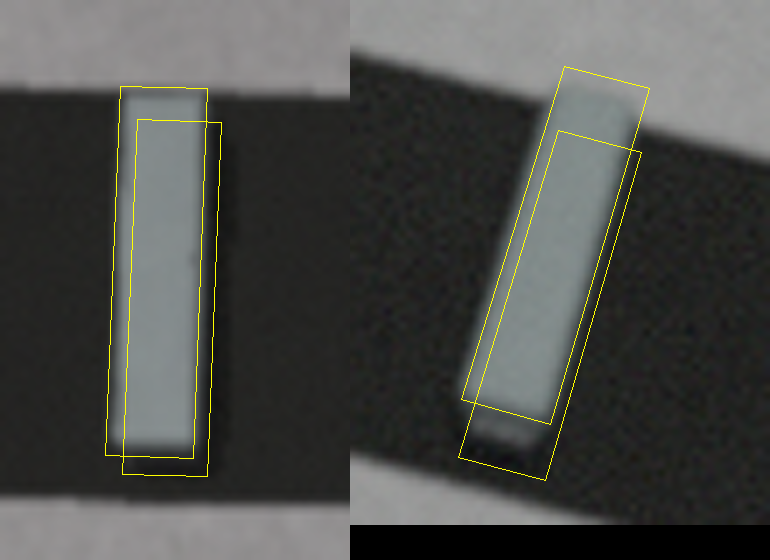

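```bash
python3 - <<'E'
from h import *
for nm,(u,v) in {"nearL":(65,415),"nearR":(145,440),"farR":(293,152)}.items():
    print(nm,pt("scene",290+(u+.5)/8-.5,170+(v+.5)/8-.5,0.0))
S0=cv2.imread("pics/scene0.png");T0=cv2.imread("pics/top0.png");S=cv2.imread("pics/s24.png")
a=cv2.convertScaleAbs(cv2.resize(S0[170:232,290:335],None,fx=8,fy=8,interpolation=cv2.INTER_CUBIC),alpha=1.5,beta=20)
b=cv2.convertScaleAbs(cv2.resize(S[248:318,330:378],None,fx=7,fy=7,interpolation=cv2.INTER_CUBIC),alpha=3,beta=10)
h=max(a.shape[0],b.shape[0]);P=lambda i:cv2.copyMakeBorder(i,0,h-i.shape[0],0,0,cv2.BORDER_CONSTANT)
a=P(a);
# outline with grasp centre (.4287,-.1470) in scene frame
ang=np.radians(171.4-180);R=np.array([[np.cos(ang),-np.sin(ang)],[np.sin(ang),np.cos(ang)]])
for z in(0,.043):
    q=np.array([px("scene",(*(R@[x,y]+np.array([.4285,-.1470])),z)) for x,y in((-.06,-.014),(.06,-.014),(.06,.014),(-.06,.014))])
    cv2.polylines(a,[np.round((q-[290,170]+.5)*8).astype(int)],True,(0,255,255),1)
cv2.imwrite("pics/cmp.png",np.hstack([a,P(b)]))
E
```

```text
nearL [ 0.484  -0.1684]
nearR [ 0.4864 -0.1429]
farR [ 0.3736 -0.1268]
```

View pics/cmp.png

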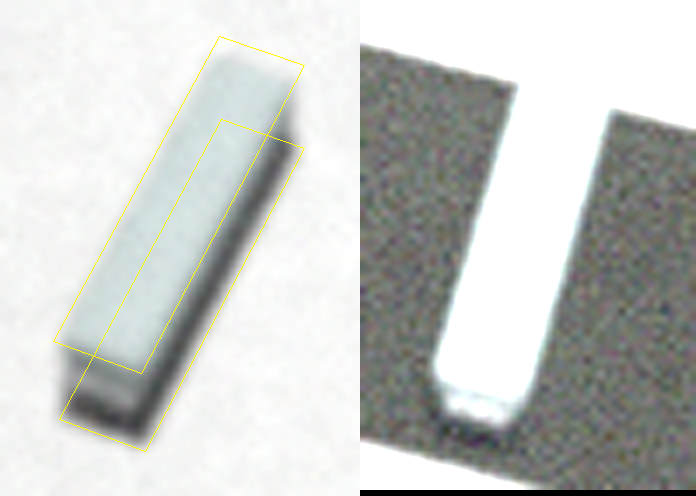

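```bash
python3 - <<'E'
from h import *
for u,v in((85,425),(155,450)): print(pt("scene",330+(u+.5)/7-.5,248+(v+.5)/7-.5,.003))
E
```

```text
[ 0.6769 -0.0126]
[0.6796 0.0105]
```

```bash
python3 - <<'E'
from h import *
for n,b in(("t",(420,200,475,250)),("s",(175,185,230,245))):
    a=cv2.imread(f"pics/{'top' if n=='t' else 'scene'}0.png")[b[1]:b[3],b[0]:b[2]];c=cv2.imread(f"pics/{n}24.png")[b[1]:b[3],b[0]:b[2]]
    print(n,(cv2.absdiff(a,c).max(2)>35).sum())
print(bot.job_done(), bot.observe()["clock"])
E
```

```text
t 0
s 0
the job is handed in; nothing more can be done
the job is handed in; nothing more can be done
```

The desk is laid out as asked and the job is handed in at about 46 s, well inside the 118 s limit. I worked in the order given, kept the flask upright throughout, and used the smaller blue ink pad.

**Last checks (both cameras):**

| Item | Result |
|---|---|
| Flask on coaster | Upright, about 2 mm off centre along the mat |
| Wide tin on slips | About 1 to 1.5 mm off centre |
| Narrow tin on wide tin | Within about 0.5 mm of centre |
| Stamp on ink pad | Upright, within about 1 mm of centre |
| Stapler angle | Within about 1° of square across the mat |
| Mug | Not moved: no change in either camera |

**Where the checks disagreed:**
- **Stapler position:** the top view puts its middle about 0.4 mm from the mat's middle, and the side view puts it about 3.6 mm off, towards the robot. I left it there, as a nudge was riskier than an offset of about 2 mm.
- **Finger height:** the fingertips stood about 28 mm above the reported tool point. My first grasp of the wide tin therefore closed on air just above its lid, with no contact force. I lowered the later grasps to allow for it.
- **Highest force:** about 28 N at the wrist, when the stamp was pressed onto the pad.

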